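# Set up a spindle for a run-out check

### The job

Set the spindle up on the granite surface plate for a run-out check: stand the two V-blocks on the plate in line with the stop pin along the long side of the plate, with the packing plate under the one that will carry the thin journal, and lay the spindle in them so that it is level, one block under each journal, with its hex head pointing at the stop pin and within about a centimetre of it. Then stand the dial indicator on the plate on the far side of the spindle, so that its plunger rests partly pressed in on top of the wide land, near the middle of the land. Never let the indicator topple.

Things in the scene. Friction and masses are not known exactly. Their poses are not given: they have to be found in the camera images.
- surface_plate: dark granite surface plate, fixed, 190 (x) x 280 (y) x 25 mm; origin at the centre of its underside, top 25 mm above it. Its +x side is the far side from the robot, y runs along its long side. The set-up goes on the line through its two brass bushes (one holds the stop pin): parallel to y, at x = -25 mm
- stop_pin: fixed upright steel pin, 18 mm diameter, 62 mm high, with a lock nut at its foot (27 mm over corners, 8 high); origin on its axis at the plate's top. It stands in the bush at the left or the right end of the plate, 118 mm from the plate's centre along y; a low brass plug (5 mm high) closes the other bush
- v_block_a: one of two identical steel V-blocks, upright: 54 wide (y), 32 thick (x), 44 high; a 90 degree V along its x axis, 40 wide at the top, bottom of the V 24 above the underside; 5 mm deep grooves in the y flanks 10 to 17 mm up. Origin: centre of the underside. About 0.35 kg
- v_block_b: one of two identical steel V-blocks, upright: 54 wide (y), 32 thick (x), 44 high; a 90 degree V along its x axis, 40 wide at the top, bottom of the V 24 above the underside; 5 mm deep grooves in the y flanks 10 to 17 mm up. Origin: centre of the underside. About 0.35 kg. Either block may go to either place
- packing: flat ground steel packing plate, 76 (x) x 50 (y) x 10 mm, lying flat; origin at the centre of its underside; about 0.25 kg. Its thickness makes up the difference between the two journals
- spindle: turned metal spindle on its side, x along its axis, origin on the axis in mid wide land. Along x (mm): land dia 44, -25 to 25; thick journal dia 36, 25 to 83; hex head 44 over flats, 83 to 97; thin journal dia 22, -25 to -83; tip at -88. Axis 22 up on the bench. In a V-block the thick journal's axis is 49.5 above the block's underside, the thin one's 39.6. Roll is free. About 0.6 kg
- indicator: dial indicator on a stand; origin: centre of the underside of its iron base, 52 (x) x 56 (y) x 26 mm. A 12 mm column rises from it to a square block 24 x 24 mm, 122 to 156 mm up: grip it there. An arm 100 mm up reaches along -x to the dial (42 mm dia, face to -x); the plunger points down at x = -70, y = 0. About 0.6 kg
- indicator_tip (a point): lowest point of the plunger: at x = -70, y = 0 of the indicator; plunger fully out, 66.5 mm above the underside of the base, about 5 mm lower than the top of the wide land of the spindle set up on the same plate, so standing the base on the plate presses it in about 5 mm
- plunger (a joint): how far the indicator's plunger is pressed in: 0 fully out, 0.010 m fully in; soft spring, about 0.7 N at first touch, 1.4 N fully in
Things that resemble listed ones, but are neither listed nor needed, are in the scene too. What is shaped like the v_block_a but turquoise is not meant.

How it is judged:
By the outcome, as a careful person would: the job done as asked, in the order asked, and still so for the second after the job is handed in, with the robot touching nothing.
It also fails if it takes over 128 s, if anything falls off the work surface, if the arm or the gripper's body presses on something with over 40 N, if the wrist force passes 120 N, or if a joint passes its speed limit or range.

### The arm

A 6-joint arm with a two-finger parallel gripper is mounted at the origin on a cart in front of the work surface, level with it; the furniture and walls round the work are solid. World frame = base frame: x ahead of the robot, y to its left, z up, the work surface at z = 0. Lengths are in m, angles in rad, forces in N, time in s.
With the tool pointing down it reaches from about 0.325 to 0.775 m from the base axis. Payload 5.5 kg.
Tool frame: the origin (TCP) lies midway between the tips of the shut fingers; the grasp point (between the pads) lies 19 mm behind it; z points along the fingers, y is the line along which they close (so a half turn about z gives the same grasp; the last joint's range is limited). The gripper opens to 85 mm and grips with 20 to 120 N. Pads are 22 mm wide; open, the fingers measure 114 mm over their backs; the gripper's body (76 mm by 85 mm) begins 54 mm behind the grasp point. The pads swing forward as they close: fully open they stand 13 mm farther back than shut.
Start: joints at [1.114, 0.091, 1.231, -0, 1.82, -0.057], TCP at [0.234, 0.553, 0.231] pointing down, gripper open.
Joint ranges: [-2.87, 2.87], [-0.86, 2.18], [0.17, 2.46], [-1.51, 4.65], [0.06, 2.69], [-2.65, 2.65]. Speed limits (rad/s): [2.57, 2.57, 3.01, 3.14, 3.14, 3.14].

### API

Orientations are given as [roll, pitch, yaw] about the fixed x, y, z axes, in that order (R = Rz(yaw) Ry(pitch) Rx(roll)).
In Python, from plant import r gives the robot as it stands.
- The arm moves only by the shell command python3 -m crank 'ROWS' [OPENING] [FORCE]. ROWS is JSON, a list of rows, each an object of numbers: "dx", "dy", "dz": the shift along the tool's x, y, z as a fraction of full scale; "rx", "ry", "rz": the turn, a rotation vector about the tool's x, y, z as a fraction of full scale. A call has 1 to 20 rows; each row is the pose to reach, as a shift and turn from the pose commanded when the call began, along the tool's axes at that moment; what a row does not reach only later rows make up. Full scale, the value 1, is 1 m for a shift and 90 degrees for a turn. A row lasts 1/10 s, in which the tool goes at most 50 mm and 8.59 degrees, less where a joint would pass 70% of its speed; a pose out of reach is approached as far as the arm can. A call with a number of a shift or a turn outside -1 to 1 is refused whole. A call with a gripper value outside its range is refused whole. OPENING is the opening, from 0 (shut) to 1 (fully open), set as the call begins (- or left out, the last holds). The fingers move at their own pace and stop on an object; FORCE is the grip in N (left out, the last holds). Time passes only in rows, so rows that repeat a pose let the fingers close. It gives the time, the measured TCP pose, the force, the opening and the grip force at its end, in the units of the state.
- r.read_state(): the state, without advancing time (a new reading comes with each control period).
- r.get_image(name): name is "scene" or "top" or "wrist"; returns a dict with "color" (400x640x3 uint8, red, green, blue), "depth" (400x640 float32, m along the optical axis (not along the pixel's ray), 0 where there is no reading), "fx", "fy", "cx", "cy" (pixels), "world_to_cam" (4x4, takes a point from world to camera coordinates). Camera axes: x right, y up, looking along -z (the intrinsics and any distortion apply to the point x, -y, -z); pixel columns grow to the right and rows downward; lengths in m; the calibration is good to about 2 mm. A picture is of the moment at which its call begins.
- r.sign_off(): hands the job in; it is judged then, once.
The state is a dict: "clock": time; "joints": joint angles; "qd": joint speeds; "effort": joint torques, N m; "tcp_pos": TCP position; "tcp_rot": TCP orientation; "wrist_force": force on the tool from outside, world axes, zero at the start; "torque": the same for the moment, N m; "width": finger opening in m; "grasp_force": force on a finger pad.
Only numpy, scipy, OpenCV 4.12 (cv2) and the standard library are available. Lean on these libraries where they do the work, as an engineer would, in place of code of your own. Each camera call takes 0.05 s, during which the arm holds its last target. There are 200 camera calls.

## Working session

There is one attempt and no reset: what is moved stays moved. The work goes in short steps, Python scripts to look and compute and a shell command to move; the robot and the scene stay as the last step left them, time stands still between calls to the robot, and variables do not carry over. Pictures are saved under pics/ and viewed, at most 17 in all, crops included, and the job is handed in when it is done.

```bash
ls; mkdir -p pics; cat > h.py <<'E'
import numpy as np,cv2
from plant import r
def snap(n,f):
    im=r.get_image(n); np.savez(''+f+'.npz',**im); cv2.imwrite('pics/'+f+'.png',im['color'][:,:,::-1]); return im
def load(f): return dict(np.load(''+f+'.npz'))
def world(im,u,v,z=None):
    T=np.linalg.inv(im['world_to_cam']); d=np.array([(u-im['cx'])/im['fx'],-(v-im['cy'])/im['fy'],-1.])
    if z is None:
        D=im['depth'][int(round(v)),int(round(u))]; return T[:3,:3]@(d*D)+T[:3,3]
    w=T[:3,:3]@d; o=T[:3,3]; return o+w*(z-o[2])/w[2]
E
python3 - <<'E'
from h import *
a=snap('scene','s0'); b=snap('top','t0')
print(r.read_state()); print(a['fx'],b['fx'],a.keys())
E
```

```text
pics
{'clock': 0.1, 'joints': array([ 1.11428920e+00,  9.18238089e-02,  1.23178855e+00, -1.59222895e-05,
        1.81979453e+00, -5.67209357e-02]), 'qd': array([ 3.17338214e-04, -2.94183024e-03, -2.06017388e-03,  2.91241100e-05,
        1.16169826e-03,  6.79846010e-04]), 'effort': array([ 2.52526399e-03, -4.60213244e+01, -4.19219005e+01, -1.05235224e-04,
        1.04956262e-02, -5.83269275e-05]), 'tcp_pos': array([0.23343836, 0.55244975, 0.23022681]), 'tcp_rot': array([-3.13978046e+00, -8.74362161e-05,  2.74180248e+00]), 'wrist_force': array([ 0.04768453, -0.10405046,  0.94918292]), 'torque': array([-0.03637724, -0.03683672, -0.02617058]), 'grasp_force': 0.0, 'width': 0.08547345702672778}
460.70195880222974 367.2487236304361 dict_keys(['color', 'depth', 'fx', 'fy', 'cx', 'cy', 'world_to_cam'])
```

View pics/s0.png

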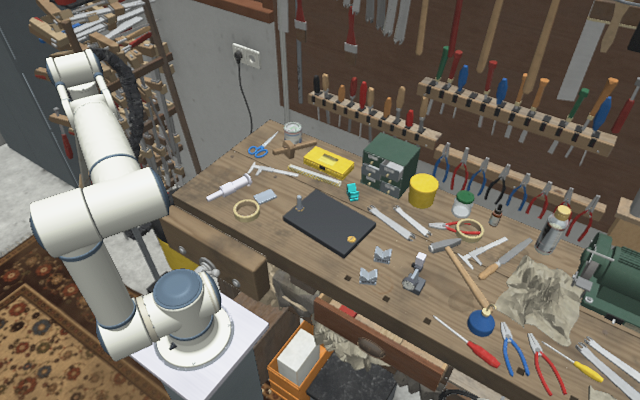

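View pics/t0.png

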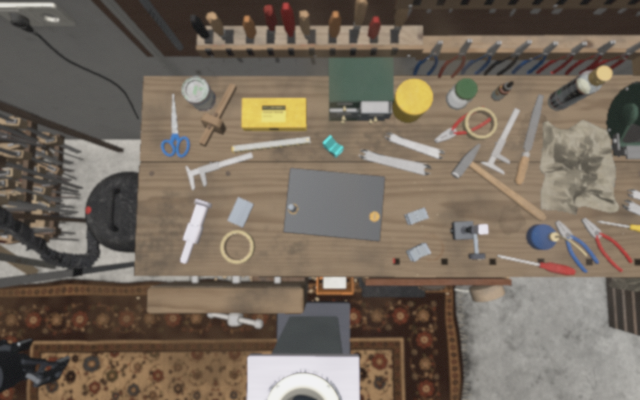

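Top view: plate at (335,204) with the stop pin at its left end (292,209) and the plug at (374,216). Two steel V-blocks at (417,215) and (419,252), with the turquoise decoy at (333,145). Packing at (240,212), spindle at (194,231), indicator at (470,232). I'll check these close up.

```bash
python3 - <<'E'
from h import *
a=load('t0'); c=a['color'][:,:,::-1]
A=cv2.resize(c[190:270,170:320],None,fx=5,fy=5,interpolation=cv2.INTER_CUBIC)
B=cv2.resize(c[190:270,360:500],None,fx=5,fy=5,interpolation=cv2.INTER_CUBIC)
cv2.imwrite('pics/ca.png',A[:300] if 0 else A);cv2.imwrite('pics/cb.png',B)
for p in [(292,209),(374,216),(335,190),(417,215),(419,252),(240,212),(194,231),(458,231),(483,230),(288,169),(384,177),(381,239),(285,231)]: print(p,world(a,*p).round(4))
E
```

```text
(292, 209) [0.5639 0.0261 0.0836]
(374, 216) [ 0.5487 -0.205   0.0287]
(335, 190) [ 0.6243 -0.0928  0.0248]
(417, 215) [ 0.5519 -0.3284  0.029 ]
(419, 252) [ 0.4462 -0.3332  0.0244]
(240, 212) [0.5609 0.1873 0.0038]
(194, 231) [0.5038 0.3082 0.0406]
(458, 231) [ 0.5064 -0.445   0.0279]
(483, 230) [ 0.5065 -0.4629  0.1544]
(288, 169) [ 6.907e-01  4.740e-02 -3.000e-04]
(384, 177) [ 0.6628 -0.2356  0.0247]
(381, 239) [ 0.4828 -0.2287 -0.0007]
(285, 231) [0.5049 0.0511 0.025 ]
```

View pics/ca.png

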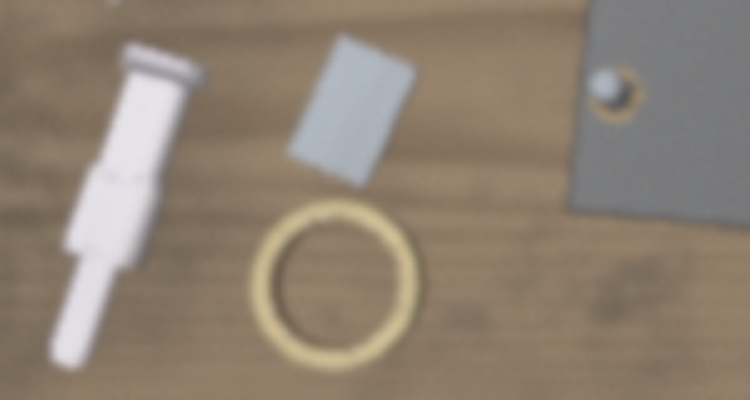

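View pics/cb.png

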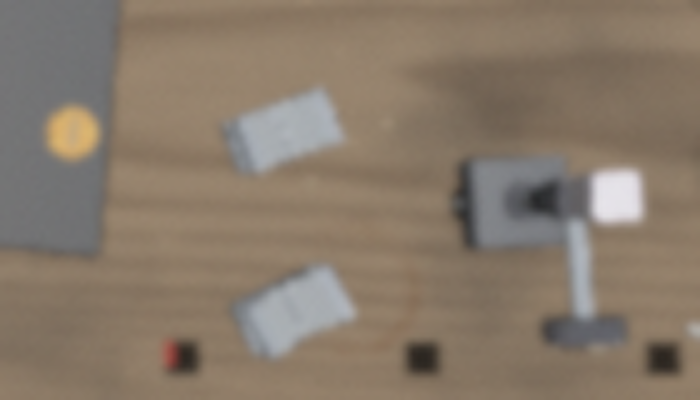

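The crops confirm it. In ca.png the spindle lies white at the left with its head at the top (160,65) and thin end at (65,360), and the flat packing is at (352,110). In cb.png the two steel blocks are at (283,130) and (295,310), with the indicator base at (515,200) and its arm pointing down the image, i.e. -x. Next I'll measure by point cloud.

```bash
cat >> h.py <<'E'
def cloud(im):
    v,u=np.mgrid[0:400,0:640]; D=im['depth']; T=np.linalg.inv(im['world_to_cam'])
    P=np.stack([(u-im['cx'])/im['fx']*D,-(v-im['cy'])/im['fy']*D,-D],-1)@T[:3,:3].T+T[:3,3]
    P[D==0]=np.nan; return P
def rect(im,box,z0,z1):
    P=cloud(im).reshape(-1,3); x0,x1,y0,y1=box
    P=P[(P[:,0]>x0)&(P[:,0]<x1)&(P[:,1]>y0)&(P[:,1]<y1)&(P[:,2]>z0)&(P[:,2]<z1)]
    # drop stray points: largest blob on a 3 mm grid
    g=np.zeros((int((x1-x0)/.003)+2,int((y1-y0)/.003)+2),np.uint8); ij=((P[:,:2]-[x0,y0])/.003).astype(int); g[ij[:,0],ij[:,1]]=1
    g=cv2.morphologyEx(g,cv2.MORPH_CLOSE,np.ones((5,5)));n,l,s,_=cv2.connectedComponentsWithStats(g); k=1+np.argmax(s[1:,4]); P=P[l[ij[:,0],ij[:,1]]==k]
    (cx,cy),(w,h),a=cv2.minAreaRect((P[:,:2]*1000).astype(np.float32))
    # long-axis direction angle (deg) from world +x
    if w<h: w,h,a=h,w,a+90
    a=(a+90)%180-90
    return dict(c=(round(cx,1),round(cy,1)),L=round(w,1),W=round(h,1),ang=round(a,1),z=round(float(np.median(P[:,2]))*1000,1),n=len(P))
E
python3 - <<'E'
from h import *
a=load('t0')
print('plate',rect(a,(.44,.72,-.27,.09),.018,.032))
print('bA',rect(a,(.50,.60,-.38,-.27),.02,.06))
print('bB',rect(a,(.40,.495,-.38,-.27),.02,.06))
print('pack',rect(a,(.50,.63,.13,.24),.006,.015), rect(a,(.50,.63,.13,.24),.004,.015))
print('sp',rect(a,(.38,.63,.22,.37),.012,.06))
print('ibase',rect(a,(.44,.57,-.50,-.40),.018,.032))
print('iblk',rect(a,(.44,.57,-.52,-.40),.145,.17))
print('idial',rect(a,(.34,.50,-.52,-.40),.06,.14))
print('pin',rect(a,(.5,.6,-.0,.06),.07,.1),rect(a,(.5,.6,-.24,-.17),.0275,.035))
E
```

```text
plate {'c': (584.8, -90.8), 'L': 280.2, 'W': 189.9, 'ang': 84.8, 'z': 24.4, 'n': 6189}
bA {'c': (550.2, -326.2), 'L': 54.4, 'W': 31.8, 'ang': -69.2, 'z': 36.8, 'n': 232}
bB {'c': (447.7, -330.3), 'L': 55.0, 'W': 32.3, 'ang': -62.9, 'z': 36.6, 'n': 249}
pack {'c': (561.6, 185.3), 'L': 75.5, 'W': 51.3, 'ang': -23.7, 'z': 9.2, 'n': 417} {'c': (558.4, 187.8), 'L': 83.9, 'W': 53.9, 'ang': -26.1, 'z': 9.1, 'n': 440}
sp {'c': (503.4, 311.0), 'L': 184.0, 'W': 51.0, 'ang': -12.4, 'z': 35.5, 'n': 803}
ibase {'c': (509.5, -458.7), 'L': 60.9, 'W': 51.8, 'ang': -90.0, 'z': 25.9, 'n': 296}
iblk {'c': (510.3, -462.0), 'L': 24.1, 'W': 22.8, 'ang': -89.3, 'z': 155.5, 'n': 106}
idial {'c': (464.7, -467.4), 'L': 67.2, 'W': 39.4, 'ang': -5.4, 'z': 106.7, 'n': 187}
pin {'c': (570.2, 28.7), 'L': 15.9, 'W': 15.8, 'ang': -62.3, 'z': 83.9, 'n': 36} {'c': (536.2, -211.0), 'L': 65.6, 'W': 29.0, 'ang': 6.7, 'z': 29.2, 'n': 58}
```

Measurements match the given sizes, and the pin lands where the plate fit predicts it, within 0.5 mm. Plate yaw is -5.2°. Next, a helper that works out moves, then the packing.

```bash
cat >> h.py <<'E'
from scipy.spatial.transform import Rotation as Ro
def go(*targets):
    s=r.read_state(); R=Ro.from_euler('xyz',s['tcp_rot']); y0=np.degrees(s['tcp_rot'][2])
    print('now',(s['tcp_pos']*1000).round(1),round(y0,2),'w',round(s['width']*1000,1),'gf',round(s['grasp_force'],1),'F',s['wrist_force'].round(1),'t',round(s['clock'],1))
    for x,y,z,yaw in targets:
        d=R.inv().apply(np.array([x,y,z])/1000-s['tcp_pos']); k=(yaw-y0+180)%360-180
        print((x,y,z,yaw),'d',d.round(4),'rz',round(-k/90,4),'rows',round(max(np.linalg.norm(d)/.05,abs(k)/8.59),1))
def pl(px,py,a=-5.2,c=(584.8,-90.8)):
    a=np.radians(a); return (c[0]+np.cos(a)*px-np.sin(a)*py, c[1]+np.sin(a)*px+np.cos(a)*py)
E
python3 - <<'E'
from h import *
go((561.6,185.3,120,156.3),(561.6,185.3,0,156.3))
for p in [(-25,-47),(-25,61),(-25,7),(45,7)]: print(p,np.round(pl(*p),1))
E
```

```text
now [233.4 552.4 230.2] 157.09 w 85.5 gf 0.0 F [ 0.  -0.1  0.9] t 0.1
(561.6, 185.3, 120, 156.3) d [-0.4452 -0.2103  0.1106] rz 0.0088 rows 10.1
(561.6, 185.3, 0, 156.3) d [-0.4452 -0.2101  0.2306] rz 0.0088 rows 10.9
(-25, -47) [ 555.6 -135.3]
(-25, 61) [565.4 -27.8]
(-25, 7) [560.5 -81.6]
(45, 7) [630.2 -87.9]
```

```bash
python3 -m crank '[{"dx":-0.4452,"dy":-0.2103,"dz":0.08,"rz":0.009},{"dx":-0.4452,"dy":-0.2103,"dz":0.08,"rz":0.009},{"dx":-0.4452,"dy":-0.2103,"dz":0.08,"rz":0.009},{"dx":-0.4452,"dy":-0.2103,"dz":0.08,"rz":0.009},{"dx":-0.4452,"dy":-0.2103,"dz":0.08,"rz":0.009},{"dx":-0.4452,"dy":-0.2103,"dz":0.08,"rz":0.009},{"dx":-0.4452,"dy":-0.2103,"dz":0.08,"rz":0.009},{"dx":-0.4452,"dy":-0.2103,"dz":0.08,"rz":0.009},{"dx":-0.4452,"dy":-0.2103,"dz":0.08,"rz":0.009},{"dx":-0.4452,"dy":-0.2103,"dz":0.08,"rz":0.009},{"dx":-0.4452,"dy":-0.2103,"dz":0.08,"rz":0.009},{"dx":-0.4452,"dy":-0.2103,"dz":0.08,"rz":0.009},{"dx":-0.4452,"dy":-0.2103,"dz":0.08,"rz":0.009}]' 1 60
python3 - <<'E'
from h import *
im=snap('wrist','w0'); P=cloud(im); print(im['depth'][200,320],P[200,320])
print(rect(im,(.50,.63,.13,.24),.006,.015))
go((561.6,185.3,0,156.3))
E
```

```text
1.2794682 [ 0.50757655  0.44990262 -0.85495457]validation failed for argument at $[0]...
Traceback (most recent call last):
  File "h.py", line 20, in rect
    g=cv2.morphologyEx(g,cv2.MORPH_CLOSE,np.ones((5,5)));n,l,s,_=cv2.connectedComponentsWithStats(g); k=1+np.argmax(s[1:,4]); P=P[l[ij[:,0],ij[:,1]]==k]
                                                                                                          ~~~~~~~~~^^^^^^^^^
ValueError: attempt to get argmax of an empty sequence
```

View pics/w0.png

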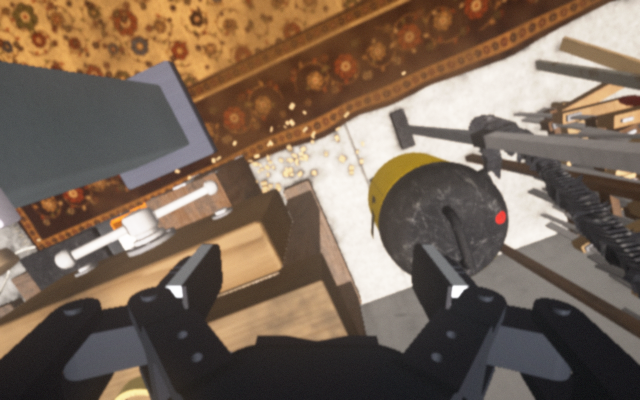

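The wrist view shows the arm still at its start over the bench edge, because the call was refused. The rows probably need all six keys.

```bash
python3 -m crank '[{"dx":-0.4452,"dy":-0.2103,"dz":0.08,"rx":0,"ry":0,"rz":0.009},{"dx":-0.4452,"dy":-0.2103,"dz":0.08,"rx":0,"ry":0,"rz":0.009},{"dx":-0.4452,"dy":-0.2103,"dz":0.08,"rx":0,"ry":0,"rz":0.009},{"dx":-0.4452,"dy":-0.2103,"dz":0.08,"rx":0,"ry":0,"rz":0.009},{"dx":-0.4452,"dy":-0.2103,"dz":0.08,"rx":0,"ry":0,"rz":0.009},{"dx":-0.4452,"dy":-0.2103,"dz":0.08,"rx":0,"ry":0,"rz":0.009},{"dx":-0.4452,"dy":-0.2103,"dz":0.08,"rx":0,"ry":0,"rz":0.009},{"dx":-0.4452,"dy":-0.2103,"dz":0.08,"rx":0,"ry":0,"rz":0.009},{"dx":-0.4452,"dy":-0.2103,"dz":0.08,"rx":0,"ry":0,"rz":0.009},{"dx":-0.4452,"dy":-0.2103,"dz":0.08,"rx":0,"ry":0,"rz":0.009},{"dx":-0.4452,"dy":-0.2103,"dz":0.08,"rx":0,"ry":0,"rz":0.009},{"dx":-0.4452,"dy":-0.2103,"dz":0.08,"rx":0,"ry":0,"rz":0.009},{"dx":-0.4452,"dy":-0.2103,"dz":0.08,"rx":0,"ry":0,"rz":0.009}]' 1 60
python3 - <<'E'
from h import *
go((561.6,185.3,0,156.3))
im=snap('wrist','w1'); print(rect(im,(.50,.63,.13,.24),.006,.015))
E
```

```text
clock: 1.45
tcp_pos: [0.5614, 0.1863, 0.1513]
tcp_rot: [3.141, -0.0, 2.728]
wrist_force: [0.5, 0.3, 1.2]
width: 0.0853
grasp_force: 0.0
now [561.4 186.3 151.3] 156.31 w 85.3 gf 0.0 F [0.5 0.3 1.2] t 1.4
(561.6, 185.3, 0, 156.3) d [-0.0007 -0.0009  0.1513] rz 0.0002 rows 3.0
{'c': (564.8, 187.2), 'L': 75.4, 'W': 50.1, 'ang': -23.6, 'z': 10.9, 'n': 4349}
```

```bash
python3 -m crank '[{"dx":-0.001,"dy":0,"dz":0.05,"rx":0,"ry":0,"rz":0},{"dx":-0.001,"dy":0,"dz":0.1,"rx":0,"ry":0,"rz":0},{"dx":-0.001,"dy":0,"dz":0.13,"rx":0,"ry":0,"rz":0},{"dx":-0.001,"dy":0,"dz":0.145,"rx":0,"ry":0,"rz":0},{"dx":-0.001,"dy":0,"dz":0.151,"rx":0,"ry":0,"rz":0},{"dx":-0.001,"dy":0,"dz":0.151,"rx":0,"ry":0,"rz":0},{"dx":-0.001,"dy":0,"dz":0.151,"rx":0,"ry":0,"rz":0}]' - -
python3 -m crank '[{"dx":0,"dy":0,"dz":0,"rx":0,"ry":0,"rz":0},{"dx":0,"dy":0,"dz":0,"rx":0,"ry":0,"rz":0},{"dx":0,"dy":0,"dz":0,"rx":0,"ry":0,"rz":0},{"dx":0,"dy":0,"dz":0,"rx":0,"ry":0,"rz":0},{"dx":0,"dy":0,"dz":0,"rx":0,"ry":0,"rz":0},{"dx":0,"dy":0,"dz":0,"rx":0,"ry":0,"rz":0},{"dx":0,"dy":0,"dz":0,"rx":0,"ry":0,"rz":0},{"dx":0,"dy":0,"dz":0,"rx":0,"ry":0,"rz":0},{"dx":0,"dy":0,"dz":0,"rx":0,"ry":0,"rz":0},{"dx":0,"dy":0,"dz":0,"rx":0,"ry":0,"rz":0}]' 0 60
```

```text
clock: 2.2
tcp_pos: [0.5641, 0.186, 0.0029]
tcp_rot: [3.139, 0.003, 2.728]
wrist_force: [0.1, -0.1, 0.1]
width: 0.0853
grasp_force: 0.0
clock: 3.2
tcp_pos: [0.5638, 0.1856, 0.0022]
tcp_rot: [3.14, 0.002, 2.728]
wrist_force: [-0.3, 0.4, 5.2]
width: 0.0478
grasp_force: 62.6
```

```bash
python3 -m crank '[{"dx":0,"dy":0,"dz":-0.02,"rx":0,"ry":0,"rz":0},{"dx":0,"dy":0,"dz":-0.06,"rx":0,"ry":0,"rz":0},{"dx":0,"dy":0,"dz":-0.1,"rx":0,"ry":0,"rz":0},{"dx":0,"dy":0,"dz":-0.12,"rx":0,"ry":0,"rz":0},{"dx":0,"dy":0,"dz":-0.12,"rx":0,"ry":0,"rz":0},{"dx":0,"dy":0,"dz":-0.12,"rx":0,"ry":0,"rz":0}]' - -
python3 - <<'E'
from h import *
go((*pl(-25,-47),122,174.8),(*pl(-25,-47),28,174.8))
im=snap('wrist','w2'); print(rect(im,(.50,.63,.10,.26),.11,.15))
E
```

```text
clock: 3.8
tcp_pos: [0.5623, 0.1851, 0.119]
tcp_rot: [-3.141, -0.001, 2.728]
wrist_force: [-0.6, 0.0, -2.7]
width: 0.0475
grasp_force: 62.8
now [562.3 185.1 119. ] 156.28 w 47.5 gf 62.8 F [-0.6  0.  -2.7] t 3.8
(np.float64(555.643158765305), np.float64(-135.3407522300061), 122, 174.8) d [-0.1228 -0.2961 -0.0029] rz -0.2058 rows 6.4
(np.float64(555.643158765305), np.float64(-135.3407522300061), 28, 174.8) d [-0.1229 -0.296   0.0911] rz -0.2058 rows 6.7
{'c': (563.0, 184.8), 'L': 76.9, 'W': 75.3, 'ang': -23.6, 'z': 127.7, 'n': 18321}
```

View pics/w2.png

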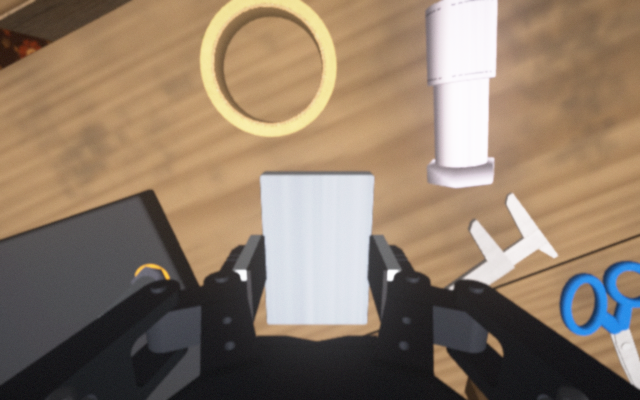

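The packing is held squarely between the pads (centre about (317,248)). I'll carry it to the plate.

```bash
python3 -m crank '[{"dx":-0.1228,"dy":-0.2961,"dz":-0.003,"rx":0,"ry":0,"rz":-0.206},{"dx":-0.1228,"dy":-0.2961,"dz":-0.003,"rx":0,"ry":0,"rz":-0.206},{"dx":-0.1228,"dy":-0.2961,"dz":-0.003,"rx":0,"ry":0,"rz":-0.206},{"dx":-0.1228,"dy":-0.2961,"dz":-0.003,"rx":0,"ry":0,"rz":-0.206},{"dx":-0.1228,"dy":-0.2961,"dz":-0.003,"rx":0,"ry":0,"rz":-0.206},{"dx":-0.1228,"dy":-0.2961,"dz":-0.003,"rx":0,"ry":0,"rz":-0.206},{"dx":-0.1228,"dy":-0.2961,"dz":-0.003,"rx":0,"ry":0,"rz":-0.206},{"dx":-0.1228,"dy":-0.2961,"dz":0.04,"rx":0,"ry":0,"rz":-0.206},{"dx":-0.1228,"dy":-0.2961,"dz":0.07,"rx":0,"ry":0,"rz":-0.206},{"dx":-0.1228,"dy":-0.2961,"dz":0.083,"rx":0,"ry":0,"rz":-0.206},{"dx":-0.1228,"dy":-0.2961,"dz":0.083,"rx":0,"ry":0,"rz":-0.206},{"dx":-0.1228,"dy":-0.2961,"dz":0.083,"rx":0,"ry":0,"rz":-0.206}]' - -
python3 - <<'E'
from h import *
go((*pl(-25,-47),28,174.8))
E
```

```text
clock: 5.05
tcp_pos: [0.5562, -0.135, 0.0376]
tcp_rot: [-3.142, -0.0, 3.052]
wrist_force: [0.6, -0.1, -3.0]
width: 0.0478
grasp_force: 63.1
now [ 556.2 -135.    37.6] 174.85 w 47.8 gf 63.1 F [ 0.6 -0.1 -3. ] t 5.0
(np.float64(555.643158765305), np.float64(-135.3407522300061), 28, 174.8) d [ 0.0005 -0.0004  0.0096] rz 0.0006 rows 0.2
```

```bash
python3 -m crank '[{"dx":0,"dy":0,"dz":0.004,"rx":0,"ry":0,"rz":0},{"dx":0,"dy":0,"dz":0.008,"rx":0,"ry":0,"rz":0},{"dx":0,"dy":0,"dz":0.01,"rx":0,"ry":0,"rz":0},{"dx":0,"dy":0,"dz":0.011,"rx":0,"ry":0,"rz":0},{"dx":0,"dy":0,"dz":0.011,"rx":0,"ry":0,"rz":0},{"dx":0,"dy":0,"dz":0.011,"rx":0,"ry":0,"rz":0}]' - -
```

```text
clock: 5.65
tcp_pos: [0.5563, -0.1352, 0.0272]
tcp_rot: [3.142, 0.001, 3.051]
wrist_force: [-2.6, 1.3, 3.7]
width: 0.0475
grasp_force: 63.8
```

```bash
python3 -m crank '[{"dx":0,"dy":0,"dz":0,"rx":0,"ry":0,"rz":0},{"dx":0,"dy":0,"dz":0,"rx":0,"ry":0,"rz":0},{"dx":0,"dy":0,"dz":0,"rx":0,"ry":0,"rz":0},{"dx":0,"dy":0,"dz":0,"rx":0,"ry":0,"rz":0},{"dx":0,"dy":0,"dz":-0.02,"rx":0,"ry":0,"rz":0},{"dx":0,"dy":0,"dz":-0.06,"rx":0,"ry":0,"rz":0},{"dx":0,"dy":0,"dz":-0.1,"rx":0,"ry":0,"rz":0},{"dx":0,"dy":0,"dz":-0.1,"rx":0,"ry":0,"rz":0},{"dx":0,"dy":0,"dz":-0.1,"rx":0,"ry":0,"rz":0}]' 1 60
python3 - <<'E'
from h import *
im=snap('wrist','w3'); print(rect(im,(.45,.63,-.23,-.06),.031,.05))
im=snap('top','t1'); print(rect(im,(.45,.63,-.23,-.06),.031,.05))
print(np.round(pl(-25,-47),1)); go((550.2,-326.2,130,20.8))
E
```

```text
clock: 6.55
tcp_pos: [0.5568, -0.1355, 0.1279]
tcp_rot: [-3.141, 0.003, 3.051]
wrist_force: [-0.2, -0.3, -0.5]
width: 0.0851
grasp_force: 0.0
{'c': (557.1, -135.8), 'L': 76.4, 'W': 50.1, 'ang': -5.2, 'z': 35.9, 'n': 6188}
{'c': (530.4, -135.3), 'L': 49.6, 'W': 28.8, 'ang': 81.9, 'z': 34.8, 'n': 105}
[ 555.6 -135.3]
now [ 555.5 -135.1  125. ] 174.82 w 85.6 gf 0.0 F [-0.7  0.4 -1. ] t 6.7
(550.2, -326.2, 130, 20.8) d [-0.0119 -0.1908 -0.0051] rz 1.7114 rows 17.9
```

```bash
python3 -m crank '[{"dx":-0.012,"dy":-0.1908,"dz":0,"rx":0,"ry":0,"rz":0.9},{"dx":-0.012,"dy":-0.1908,"dz":0,"rx":0,"ry":0,"rz":0.9},{"dx":-0.012,"dy":-0.1908,"dz":0,"rx":0,"ry":0,"rz":0.9},{"dx":-0.012,"dy":-0.1908,"dz":0,"rx":0,"ry":0,"rz":0.9},{"dx":-0.012,"dy":-0.1908,"dz":0,"rx":0,"ry":0,"rz":0.9},{"dx":-0.012,"dy":-0.1908,"dz":0,"rx":0,"ry":0,"rz":0.9},{"dx":-0.012,"dy":-0.1908,"dz":0,"rx":0,"ry":0,"rz":0.9},{"dx":-0.012,"dy":-0.1908,"dz":0,"rx":0,"ry":0,"rz":0.9},{"dx":-0.012,"dy":-0.1908,"dz":0,"rx":0,"ry":0,"rz":0.9},{"dx":-0.012,"dy":-0.1908,"dz":0,"rx":0,"ry":0,"rz":0.9}]' 1 60
python3 -m crank '[{"dx":0,"dy":0,"dz":0,"rx":0,"ry":0,"rz":0.811},{"dx":0,"dy":0,"dz":0,"rx":0,"ry":0,"rz":0.811},{"dx":0,"dy":0,"dz":0,"rx":0,"ry":0,"rz":0.811},{"dx":0,"dy":0,"dz":0,"rx":0,"ry":0,"rz":0.811},{"dx":0,"dy":0,"dz":0,"rx":0,"ry":0,"rz":0.811},{"dx":0,"dy":0,"dz":0,"rx":0,"ry":0,"rz":0.811},{"dx":0,"dy":0,"dz":0,"rx":0,"ry":0,"rz":0.811},{"dx":0,"dy":0,"dz":0,"rx":0,"ry":0,"rz":0.811},{"dx":0,"dy":0,"dz":0,"rx":0,"ry":0,"rz":0.811},{"dx":0,"dy":0,"dz":0,"rx":0,"ry":0,"rz":0.811},{"dx":0,"dy":0,"dz":0,"rx":0,"ry":0,"rz":0.811}]' - -
python3 - <<'E'
from h import *
im=snap('wrist','w4'); print(rect(im,(.49,.62,-.40,-.25),.02,.06)); go((550.2,-326.2,17,20.8))
E
```

```text
clock: 7.65
tcp_pos: [0.55, -0.3258, 0.1238]
tcp_rot: [-3.139, -0.002, 1.632]
wrist_force: [-0.4, 0.2, -0.5]
width: 0.0854
grasp_force: 0.0
clock: 8.75
tcp_pos: [0.5503, -0.326, 0.1246]
tcp_rot: [-3.14, 0.002, 0.366]
wrist_force: [0.1, -0.1, 0.4]
width: 0.0855
grasp_force: 0.0
{'c': (552.2, -325.3), 'L': 54.0, 'W': 32.7, 'ang': -69.9, 'z': 37.9, 'n': 3312}
now [ 550.4 -326.1  125.1] 20.95 w 85.4 gf 0.0 F [ 0.2 -0.9 -0.2] t 8.8
(550.2, -326.2, 17, 20.8) d [-1.000e-04  2.000e-04  1.081e-01] rz 0.0016 rows 2.2
```

```bash
python3 -m crank '[{"dx":0.001,"dy":0,"dz":0.04,"rx":0,"ry":0,"rz":0},{"dx":0.001,"dy":0,"dz":0.08,"rx":0,"ry":0,"rz":0},{"dx":0.001,"dy":0,"dz":0.105,"rx":0,"ry":0,"rz":0.004},{"dx":0.001,"dy":0,"dz":0.114,"rx":0,"ry":0,"rz":0.004},{"dx":0.001,"dy":0,"dz":0.114,"rx":0,"ry":0,"rz":0.004},{"dx":0.001,"dy":0,"dz":0.114,"rx":0,"ry":0,"rz":0.004}]' - -
python3 -m crank '[{"dx":0,"dy":0,"dz":0,"rx":0,"ry":0,"rz":0},{"dx":0,"dy":0,"dz":0,"rx":0,"ry":0,"rz":0},{"dx":0,"dy":0,"dz":0,"rx":0,"ry":0,"rz":0},{"dx":0,"dy":0,"dz":0,"rx":0,"ry":0,"rz":0},{"dx":0,"dy":0,"dz":0,"rx":0,"ry":0,"rz":0},{"dx":0,"dy":0,"dz":0,"rx":0,"ry":0,"rz":0},{"dx":0,"dy":0,"dz":0,"rx":0,"ry":0,"rz":0},{"dx":0,"dy":0,"dz":0,"rx":0,"ry":0,"rz":0},{"dx":0,"dy":0,"dz":0,"rx":0,"ry":0,"rz":0}]' 0 60
python3 -m crank '[{"dx":0,"dy":0,"dz":-0.02,"rx":0,"ry":0,"rz":0},{"dx":0,"dy":0,"dz":-0.05,"rx":0,"ry":0,"rz":0},{"dx":0,"dy":0,"dz":-0.08,"rx":0,"ry":0,"rz":0},{"dx":0,"dy":0,"dz":-0.1,"rx":0,"ry":0,"rz":0},{"dx":0,"dy":0,"dz":-0.1,"rx":0,"ry":0,"rz":0},{"dx":0,"dy":0,"dz":-0.1,"rx":0,"ry":0,"rz":0}]' - -
python3 - <<'E'
from h import *
im=snap('wrist','w5'); print(rect(im,(.50,.60,-.38,-.27),.12,.148)); go((*pl(-25,-47),112,84.8))
E
```

```text
clock: 9.4
tcp_pos: [0.5525, -0.3265, 0.0141]
tcp_rot: [3.14, -0.001, 0.358]
wrist_force: [0.0, -0.1, 0.5]
width: 0.0856
grasp_force: 0.0
clock: 10.3
tcp_pos: [0.5526, -0.3264, 0.0145]
tcp_rot: [3.139, -0.002, 0.357]
wrist_force: [-1.4, 1.5, 5.4]
width: 0.0529
grasp_force: 66.0
clock: 10.9
tcp_pos: [0.5515, -0.3258, 0.1113]
tcp_rot: [-3.141, 0.0, 0.357]
wrist_force: [0.6, 0.9, -3.9]
width: 0.0532
grasp_force: 65.0
{'c': (552.0, -326.8), 'L': 80.4, 'W': 33.5, 'ang': -69.3, 'z': 135.6, 'n': 12161}
now [ 551.  -325.5  110. ] 20.47 w 52.9 gf 64.9 F [-0.1 -0.3 -5. ] t 10.9
(np.float64(555.643158765305), np.float64(-135.3407522300061), 112, 84.8) d [ 0.0709 -0.1765 -0.0017] rz -0.7147 rows 7.5
```

View pics/w5.png

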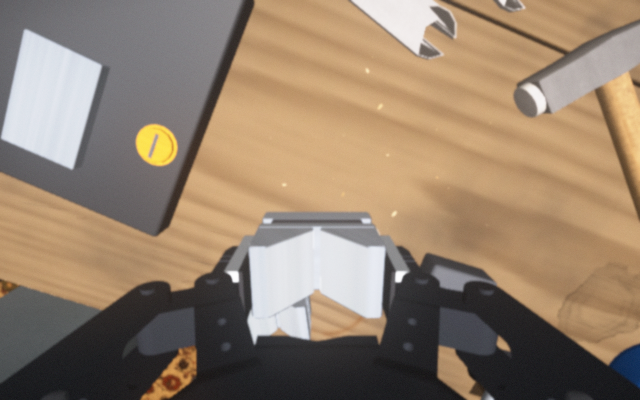

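The V-block is held upright and square (about (317,270)). Carry it to sit above the packing.

```bash
python3 -m crank '[{"dx":0.0709,"dy":-0.1765,"dz":0,"rx":0,"ry":0,"rz":-0.715},{"dx":0.0709,"dy":-0.1765,"dz":0,"rx":0,"ry":0,"rz":-0.715},{"dx":0.0709,"dy":-0.1765,"dz":0,"rx":0,"ry":0,"rz":-0.715},{"dx":0.0709,"dy":-0.1765,"dz":0,"rx":0,"ry":0,"rz":-0.715},{"dx":0.0709,"dy":-0.1765,"dz":0,"rx":0,"ry":0,"rz":-0.715},{"dx":0.0709,"dy":-0.1765,"dz":0,"rx":0,"ry":0,"rz":-0.715},{"dx":0.0709,"dy":-0.1765,"dz":0,"rx":0,"ry":0,"rz":-0.715},{"dx":0.0709,"dy":-0.1765,"dz":0.02,"rx":0,"ry":0,"rz":-0.715},{"dx":0.0709,"dy":-0.1765,"dz":0.04,"rx":0,"ry":0,"rz":-0.715},{"dx":0.0709,"dy":-0.1765,"dz":0.05,"rx":0,"ry":0,"rz":-0.715},{"dx":0.0709,"dy":-0.1765,"dz":0.05,"rx":0,"ry":0,"rz":-0.715},{"dx":0.0709,"dy":-0.1765,"dz":0.05,"rx":0,"ry":0,"rz":-0.715}]' - -
python3 - <<'E'
from h import *
go((*pl(-25,-47),49,84.8))
E
```

```text
clock: 12.15
tcp_pos: [0.5561, -0.1357, 0.0618]
tcp_rot: [-3.14, -0.0, 1.48]
wrist_force: [0.7, -1.0, -3.9]
width: 0.0531
grasp_force: 65.6
now [ 556.1 -135.7   61.8] 84.81 w 53.1 gf 65.6 F [ 0.7 -1.  -3.9] t 12.2
(np.float64(555.643158765305), np.float64(-135.3407522300061), 49, 84.8) d [ 0.0003 -0.0005  0.0128] rz 0.0002 rows 0.3
```

```bash
python3 -m crank '[{"dx":0,"dy":0,"dz":0.005,"rx":0,"ry":0,"rz":0},{"dx":0,"dy":0,"dz":0.009,"rx":0,"ry":0,"rz":0},{"dx":0,"dy":0,"dz":0.012,"rx":0,"ry":0,"rz":0},{"dx":0,"dy":0,"dz":0.013,"rx":0,"ry":0,"rz":0},{"dx":0,"dy":0,"dz":0.013,"rx":0,"ry":0,"rz":0},{"dx":0,"dy":0,"dz":0.013,"rx":0,"ry":0,"rz":0}]' - -
```

```text
clock: 12.75
tcp_pos: [0.5565, -0.1358, 0.0495]
tcp_rot: [3.141, 0.0, 1.481]
wrist_force: [-0.2, -0.3, -2.3]
width: 0.0528
grasp_force: 65.6
```

```bash
python3 -m crank '[{"dx":0,"dy":0,"dz":0.001,"rx":0,"ry":0,"rz":0},{"dx":0,"dy":0,"dz":0.001,"rx":0,"ry":0,"rz":0},{"dx":0,"dy":0,"dz":0.001,"rx":0,"ry":0,"rz":0}]' - -
python3 -m crank '[{"dx":0,"dy":0,"dz":0,"rx":0,"ry":0,"rz":0},{"dx":0,"dy":0,"dz":0,"rx":0,"ry":0,"rz":0},{"dx":0,"dy":0,"dz":0,"rx":0,"ry":0,"rz":0},{"dx":0,"dy":0,"dz":-0.02,"rx":0,"ry":0,"rz":0},{"dx":0,"dy":0,"dz":-0.06,"rx":0,"ry":0,"rz":0},{"dx":0,"dy":0,"dz":-0.08,"rx":0,"ry":0,"rz":0},{"dx":0,"dy":0,"dz":-0.08,"rx":0,"ry":0,"rz":0},{"dx":0,"dy":0,"dz":-0.08,"rx":0,"ry":0,"rz":0}]' 1 60
python3 - <<'E'
from h import *
im=snap('wrist','w6'); print(rect(im,(.48,.63,-.19,-.08),.06,.09),rect(im,(.48,.63,-.2,-.08),.031,.04))
go((447.7,-330.3,125,27.1))
E
```

```text
clock: 13.05
tcp_pos: [0.5565, -0.1358, 0.0494]
tcp_rot: [3.141, 0.0, 1.481]
wrist_force: [-5.4, 0.9, 5.7]
width: 0.0529
grasp_force: 66.6
clock: 13.85
tcp_pos: [0.5566, -0.1358, 0.1282]
tcp_rot: [3.141, 0.0, 1.48]
wrist_force: [-1.2, 0.6, -0.8]
width: 0.0853
grasp_force: 0.0
{'c': (557.9, -137.7), 'L': 54.2, 'W': 32.9, 'ang': -5.3, 'z': 73.9, 'n': 4058} {'c': (556.7, -135.6), 'L': 76.4, 'W': 49.8, 'ang': -5.3, 'z': 35.8, 'n': 2280}
now [ 556.  -135.7  126.9] 84.83 w 85.6 gf 0.0 F [ 1.3 -0.7 -0.1] t 13.9
(447.7, -330.3, 125, 27.1) d [-0.2036 -0.0903  0.002 ] rz 0.6414 rows 6.7
```

```bash
python3 -m crank '[{"dx":-0.2036,"dy":-0.0903,"dz":0,"rx":0,"ry":0,"rz":0.641},{"dx":-0.2036,"dy":-0.0903,"dz":0,"rx":0,"ry":0,"rz":0.641},{"dx":-0.2036,"dy":-0.0903,"dz":0,"rx":0,"ry":0,"rz":0.641},{"dx":-0.2036,"dy":-0.0903,"dz":0,"rx":0,"ry":0,"rz":0.641},{"dx":-0.2036,"dy":-0.0903,"dz":0,"rx":0,"ry":0,"rz":0.641},{"dx":-0.2036,"dy":-0.0903,"dz":0,"rx":0,"ry":0,"rz":0.641},{"dx":-0.2036,"dy":-0.0903,"dz":0,"rx":0,"ry":0,"rz":0.641},{"dx":-0.2036,"dy":-0.0903,"dz":0,"rx":0,"ry":0,"rz":0.641},{"dx":-0.2036,"dy":-0.0903,"dz":0,"rx":0,"ry":0,"rz":0.641},{"dx":-0.2036,"dy":-0.0903,"dz":0,"rx":0,"ry":0,"rz":0.641}]' 1 60
python3 - <<'E'
from h import *
im=snap('wrist','w7'); print(rect(im,(.38,.52,-.40,-.25),.02,.06)); go((447.7,-330.3,14,27.1))
E
```

```text
clock: 14.9
tcp_pos: [0.448, -0.33, 0.1274]
tcp_rot: [-3.14, 0.0, 0.476]
wrist_force: [-0.0, 0.9, -0.2]
width: 0.0855
grasp_force: 0.0
{'c': (449.6, -328.8), 'L': 54.1, 'W': 32.6, 'ang': -63.2, 'z': 37.9, 'n': 3231}
now [ 448.1 -330.1  127.7] 27.26 w 85.7 gf 0.0 F [ 1.  -0.1  0.1] t 14.9
(447.7, -330.3, 14, 27.1) d [-4.000e-04  1.000e-04  1.137e-01] rz 0.0017 rows 2.3
```

```bash
python3 -m crank '[{"dx":0.001,"dy":0,"dz":0.04,"rx":0,"ry":0,"rz":0},{"dx":0.001,"dy":0,"dz":0.08,"rx":0,"ry":0,"rz":0.004},{"dx":0.001,"dy":0,"dz":0.105,"rx":0,"ry":0,"rz":0.004},{"dx":0.001,"dy":0,"dz":0.114,"rx":0,"ry":0,"rz":0.004},{"dx":0.001,"dy":0,"dz":0.114,"rx":0,"ry":0,"rz":0.004},{"dx":0.001,"dy":0,"dz":0.114,"rx":0,"ry":0,"rz":0.004}]' - -
python3 -m crank '[{"dx":0,"dy":0,"dz":0,"rx":0,"ry":0,"rz":0},{"dx":0,"dy":0,"dz":0,"rx":0,"ry":0,"rz":0},{"dx":0,"dy":0,"dz":0,"rx":0,"ry":0,"rz":0},{"dx":0,"dy":0,"dz":0,"rx":0,"ry":0,"rz":0},{"dx":0,"dy":0,"dz":0,"rx":0,"ry":0,"rz":0},{"dx":0,"dy":0,"dz":0,"rx":0,"ry":0,"rz":0},{"dx":0,"dy":0,"dz":0,"rx":0,"ry":0,"rz":0},{"dx":0,"dy":0,"dz":0,"rx":0,"ry":0,"rz":0},{"dx":0,"dy":0,"dz":0,"rx":0,"ry":0,"rz":0}]' 0 60
python3 -m crank '[{"dx":0,"dy":0,"dz":-0.02,"rx":0,"ry":0,"rz":0},{"dx":0,"dy":0,"dz":-0.06,"rx":0,"ry":0,"rz":0},{"dx":0,"dy":0,"dz":-0.1,"rx":0,"ry":0,"rz":0},{"dx":0,"dy":0,"dz":-0.135,"rx":0,"ry":0,"rz":0},{"dx":0,"dy":0,"dz":-0.135,"rx":0,"ry":0,"rz":0},{"dx":0,"dy":0,"dz":-0.135,"rx":0,"ry":0,"rz":0}]' - -
python3 - <<'E'
from h import *
x,y=pl(-24.3,61)
go((x,y,147,84.8))
E
```

```text
clock: 15.55
tcp_pos: [0.4498, -0.3305, 0.016]
tcp_rot: [3.139, -0.001, 0.468]
wrist_force: [0.3, -0.1, 0.3]
width: 0.0855
grasp_force: 0.0
clock: 16.45
tcp_pos: [0.4498, -0.3305, 0.0162]
tcp_rot: [3.139, -0.001, 0.467]
wrist_force: [0.0, 1.3, 5.3]
width: 0.0528
grasp_force: 65.6
clock: 17.05
tcp_pos: [0.4491, -0.3301, 0.1493]
tcp_rot: [3.141, -0.0, 0.467]
wrist_force: [-0.9, -0.3, -3.4]
width: 0.0525
grasp_force: 64.7
now [ 449.1 -330.1  149.3] 26.77 w 52.5 gf 64.7 F [-0.9 -0.3 -3.4] t 17.1
(np.float64(566.1285965056965), np.float64(-27.848679985619746), 147, 84.8) d [ 0.2406 -0.2171  0.0022] rz -0.6447 rows 6.8
```

```bash
python3 -m crank '[{"dx":0.2406,"dy":-0.2171,"dz":0,"rx":0,"ry":0,"rz":-0.645},{"dx":0.2406,"dy":-0.2171,"dz":0,"rx":0,"ry":0,"rz":-0.645},{"dx":0.2406,"dy":-0.2171,"dz":0,"rx":0,"ry":0,"rz":-0.645},{"dx":0.2406,"dy":-0.2171,"dz":0,"rx":0,"ry":0,"rz":-0.645},{"dx":0.2406,"dy":-0.2171,"dz":0,"rx":0,"ry":0,"rz":-0.645},{"dx":0.2406,"dy":-0.2171,"dz":0,"rx":0,"ry":0,"rz":-0.645},{"dx":0.2406,"dy":-0.2171,"dz":0,"rx":0,"ry":0,"rz":-0.645},{"dx":0.2406,"dy":-0.2171,"dz":0,"rx":0,"ry":0,"rz":-0.645},{"dx":0.2406,"dy":-0.2171,"dz":0,"rx":0,"ry":0,"rz":-0.645},{"dx":0.2406,"dy":-0.2171,"dz":0.04,"rx":0,"ry":0,"rz":-0.645},{"dx":0.2406,"dy":-0.2171,"dz":0.075,"rx":0,"ry":0,"rz":-0.645},{"dx":0.2406,"dy":-0.2171,"dz":0.095,"rx":0,"ry":0,"rz":-0.645},{"dx":0.2406,"dy":-0.2171,"dz":0.095,"rx":0,"ry":0,"rz":-0.645},{"dx":0.2406,"dy":-0.2171,"dz":0.095,"rx":0,"ry":0,"rz":-0.645}]' - -
python3 - <<'E'
from h import *
x,y=pl(-24.3,61)
go((x,y,41,84.8))
E
```

```text
clock: 18.45
tcp_pos: [0.5654, -0.0289, 0.0539]
tcp_rot: [-3.14, 0.0, 1.478]
wrist_force: [0.8, 0.3, -2.2]
width: 0.0526
grasp_force: 64.5
now [565.4 -28.9  53.9] 84.69 w 52.6 gf 64.5 F [ 0.8  0.3 -2.2] t 18.4
(np.float64(566.1285965056965), np.float64(-27.848679985619746), 41, 84.8) d [0.0011 0.0007 0.0129] rz -0.0013 rows 0.3
```

```bash
python3 -m crank '[{"dx":0.001,"dy":0.0007,"dz":0.005,"rx":0,"ry":0,"rz":-0.001},{"dx":0.001,"dy":0.0007,"dz":0.009,"rx":0,"ry":0,"rz":-0.001},{"dx":0.001,"dy":0.0007,"dz":0.012,"rx":0,"ry":0,"rz":-0.001},{"dx":0.001,"dy":0.0007,"dz":0.0135,"rx":0,"ry":0,"rz":-0.001},{"dx":0.001,"dy":0.0007,"dz":0.0135,"rx":0,"ry":0,"rz":-0.001},{"dx":0.001,"dy":0.0007,"dz":0.0135,"rx":0,"ry":0,"rz":-0.001}]' - -
```

```text
clock: 19.05
tcp_pos: [0.567, -0.0268, 0.0412]
tcp_rot: [3.141, 0.0, 1.482]
wrist_force: [-0.5, -0.3, 0.6]
width: 0.0528
grasp_force: 64.8
```

```bash
python3 -m crank '[{"dx":0,"dy":0,"dz":0,"rx":0,"ry":0,"rz":0},{"dx":0,"dy":0,"dz":0,"rx":0,"ry":0,"rz":0},{"dx":0,"dy":0,"dz":0,"rx":0,"ry":0,"rz":0},{"dx":0,"dy":0,"dz":-0.02,"rx":0,"ry":0,"rz":0},{"dx":0,"dy":0,"dz":-0.06,"rx":0,"ry":0,"rz":0},{"dx":0,"dy":0,"dz":-0.1,"rx":0,"ry":0,"rz":0},{"dx":0,"dy":0,"dz":-0.115,"rx":0,"ry":0,"rz":0},{"dx":0,"dy":0,"dz":-0.115,"rx":0,"ry":0,"rz":0},{"dx":0,"dy":0,"dz":-0.115,"rx":0,"ry":0,"rz":0}]' 1 80
python3 - <<'E'
from h import *
im=snap('wrist','w8'); print(rect(im,(.48,.63,-.08,.02),.05,.075),rect(im,(.48,.63,-.2,-.08),.06,.09))
go((513.6,308.7,155,-12.4))
E
```

```text
clock: 19.95
tcp_pos: [0.5665, -0.0268, 0.1544]
tcp_rot: [-3.14, -0.0, 1.482]
wrist_force: [-0.2, -0.4, -0.0]
width: 0.0853
grasp_force: 0.0
{'c': (568.3, -28.0), 'L': 54.0, 'W': 32.7, 'ang': -5.2, 'z': 64.1, 'n': 2931} {'c': (558.0, -137.2), 'L': 54.1, 'W': 33.8, 'ang': -5.2, 'z': 70.5, 'n': 2083}
now [566.  -26.7 153.4] 84.91 w 85.6 gf 0.0 F [ 0.5 -0.4 -0.2] t 20.0
(513.6, 308.7, 155, -12.4) d [ 0.3295 -0.0819 -0.0014] rz 1.0813 rows 11.3
```

```bash
python3 -m crank '[{"dx":0.3295,"dy":-0.0819,"dz":0,"rx":0,"ry":0,"rz":0.95},{"dx":0.3295,"dy":-0.0819,"dz":0,"rx":0,"ry":0,"rz":0.95},{"dx":0.3295,"dy":-0.0819,"dz":0,"rx":0,"ry":0,"rz":0.95},{"dx":0.3295,"dy":-0.0819,"dz":0,"rx":0,"ry":0,"rz":0.95},{"dx":0.3295,"dy":-0.0819,"dz":0,"rx":0,"ry":0,"rz":0.95},{"dx":0.3295,"dy":-0.0819,"dz":0,"rx":0,"ry":0,"rz":0.95},{"dx":0.3295,"dy":-0.0819,"dz":0,"rx":0,"ry":0,"rz":0.95},{"dx":0.3295,"dy":-0.0819,"dz":0,"rx":0,"ry":0,"rz":0.95},{"dx":0.3295,"dy":-0.0819,"dz":0,"rx":0,"ry":0,"rz":0.95},{"dx":0.3295,"dy":-0.0819,"dz":0,"rx":0,"ry":0,"rz":0.95},{"dx":0.3295,"dy":-0.0819,"dz":0,"rx":0,"ry":0,"rz":0.95},{"dx":0.3295,"dy":-0.0819,"dz":0,"rx":0,"ry":0,"rz":0.95}]' 1 80
python3 -m crank '[{"dx":0,"dy":0,"dz":0,"rx":0,"ry":0,"rz":0.131},{"dx":0,"dy":0,"dz":0,"rx":0,"ry":0,"rz":0.131},{"dx":0,"dy":0,"dz":0,"rx":0,"ry":0,"rz":0.131},{"dx":0,"dy":0,"dz":0,"rx":0,"ry":0,"rz":0.131}]' - -
python3 - <<'E'
from h import *
im=snap('wrist','w9'); print(rect(im,(.38,.64,.22,.38),.012,.06)); 
print('land',rect(im,(.38,.64,.22,.38),.038,.06)); go((513.6,308.7,3,-12.4))
E
```

```text
clock: 21.2
tcp_pos: [0.5135, 0.3083, 0.1528]
tcp_rot: [3.139, 0.004, -0.01]
wrist_force: [0.5, -0.2, -0.6]
width: 0.0853
grasp_force: 0.0
clock: 21.6
tcp_pos: [0.5141, 0.3084, 0.1546]
tcp_rot: [3.14, 0.001, -0.213]
wrist_force: [0.3, -0.0, 0.2]
width: 0.0854
grasp_force: 0.0
{'c': (507.3, 318.1), 'L': 184.6, 'W': 50.7, 'ang': -16.9, 'z': 39.1, 'n': 8174}
land {'c': (537.1, 309.1), 'L': 122.2, 'W': 34.0, 'ang': -16.9, 'z': 41.7, 'n': 4608}
now [514.2 308.5 154.9] -12.24 w 85.6 gf 0.0 F [0.4 0.4 0.7] t 21.6
(513.6, 308.7, 3, -12.4) d [-0.0004 -0.0003  0.1519] rz 0.0018 rows 3.0
```

View pics/w9.png

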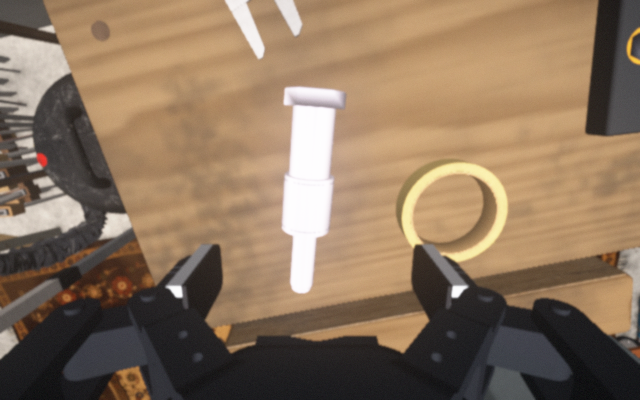

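The wrist view shows the spindle with its head up at (315,97), land centre near (307,205) and thin tip at (302,288), so it is turned about 4° from the tool. I'll settle axis and origin from the ridge.

```bash
python3 - <<'E'
from h import *
from scipy.optimize import least_squares
for f in ('w9','t0'):
    im=load(f); P=cloud(im).reshape(-1,3)*1000
    P=P[(P[:,0]>400)&(P[:,0]<620)&(P[:,1]>250)&(P[:,1]<370)&(P[:,2]>12)&(P[:,2]<60)]
    def res(p):
        x0,y0,a,dz=p; a=np.radians(a); s=(P[:,0]-x0)*np.cos(a)+(P[:,1]-y0)*np.sin(a); t=-(P[:,0]-x0)*np.sin(a)+(P[:,1]-y0)*np.cos(a)
        R=np.where(s<-25,11,np.where(s<25,22,np.where(s<83,18,23.5)))
        return np.hypot(t,P[:,2]-22-dz)-R
    best=min((least_squares(res,[500+dx,315,a,0],loss='soft_l1',diff_step=1e-3) for dx in(-6,0,6) for a in(-12,-17)),key=lambda o:o.cost)
    print(f,best.x.round(2),np.median(abs(best.fun)).round(2),len(P))
print(world(load('w9'),307,205),world(load('w9'),301,291))
E
```

```text
w9 [502.89 319.5  -16.84   0.75] 0.41 8174
t0 [499.68 317.48 -16.61  -1.23] 1.01 803
[0.50633579 0.31788264 0.04449169] [0.42101922 0.34327238 0.032307  ]
```

```bash
python3 - <<'E'
from h import *
go((516.4,314.2,2,-16.8))
E
```

```text
now [514.2 308.5 154.9] -12.24 w 85.6 gf 0.0 F [0.4 0.4 0.7] t 21.6
(516.4, 314.2, 2, -16.8) d [ 0.0011 -0.0062  0.1529] rz 0.0507 rows 3.1
```

```bash
python3 -m crank '[{"dx":0.001,"dy":-0.006,"dz":0.04,"rx":0,"ry":0,"rz":0.051},{"dx":0.001,"dy":-0.006,"dz":0.085,"rx":0,"ry":0,"rz":0.051},{"dx":0.001,"dy":-0.006,"dz":0.125,"rx":0,"ry":0,"rz":0.051},{"dx":0.001,"dy":-0.006,"dz":0.145,"rx":0,"ry":0,"rz":0.051},{"dx":0.001,"dy":-0.006,"dz":0.153,"rx":0,"ry":0,"rz":0.051},{"dx":0.001,"dy":-0.006,"dz":0.153,"rx":0,"ry":0,"rz":0.051},{"dx":0.001,"dy":-0.006,"dz":0.153,"rx":0,"ry":0,"rz":0.051}]' - -
python3 -m crank '[{"dx":0,"dy":0,"dz":0,"rx":0,"ry":0,"rz":0},{"dx":0,"dy":0,"dz":0,"rx":0,"ry":0,"rz":0},{"dx":0,"dy":0,"dz":0,"rx":0,"ry":0,"rz":0},{"dx":0,"dy":0,"dz":0,"rx":0,"ry":0,"rz":0},{"dx":0,"dy":0,"dz":0,"rx":0,"ry":0,"rz":0},{"dx":0,"dy":0,"dz":0,"rx":0,"ry":0,"rz":0},{"dx":0,"dy":0,"dz":0,"rx":0,"ry":0,"rz":0},{"dx":0,"dy":0,"dz":0,"rx":0,"ry":0,"rz":0},{"dx":0,"dy":0,"dz":0,"rx":0,"ry":0,"rz":0},{"dx":0,"dy":0,"dz":0,"rx":0,"ry":0,"rz":0}]' 0 100
```

```text
clock: 22.35
tcp_pos: [0.5176, 0.3148, 0.0045]
tcp_rot: [-3.14, -0.002, -0.296]
wrist_force: [0.2, -0.5, 0.8]
width: 0.0854
grasp_force: 0.0
clock: 23.35
tcp_pos: [0.5175, 0.3148, 0.0045]
tcp_rot: [-3.14, -0.002, -0.296]
wrist_force: [0.2, -0.3, 5.4]
width: 0.0415
grasp_force: 100.9
```

```bash
python3 -m crank '[{"dx":0,"dy":0,"dz":-0.015,"rx":0,"ry":0,"rz":0},{"dx":0,"dy":0,"dz":-0.05,"rx":0,"ry":0,"rz":0},{"dx":0,"dy":0,"dz":-0.09,"rx":0,"ry":0,"rz":0},{"dx":0,"dy":0,"dz":-0.13,"rx":0,"ry":0,"rz":0},{"dx":0,"dy":0,"dz":-0.15,"rx":0,"ry":0,"rz":0},{"dx":0,"dy":0,"dz":-0.15,"rx":0,"ry":0,"rz":0},{"dx":0,"dy":0,"dz":-0.15,"rx":0,"ry":0,"rz":0}]' - -
cat >> h.py <<'E'
from scipy.optimize import least_squares
def spin(im,box,zmin,guess):
    P=cloud(im).reshape(-1,3)*1000; x0,x1,y0,y1=box
    P=P[(P[:,0]>x0)&(P[:,0]<x1)&(P[:,1]>y0)&(P[:,1]<y1)&(P[:,2]>zmin)&(P[:,2]<zmin+70)]
    def res(p):
        o=p[:3]; a,b=np.radians(p[3:]); d=np.array([np.cos(a)*np.cos(b),np.sin(a)*np.cos(b),np.sin(b)])
        q=P-o; s=q@d; t=np.linalg.norm(q-s[:,None]*d,axis=1)
        return t-np.where(s<-25,11,np.where(s<25,22,np.where(s<83,18,23.5)))
    g=np.array(guess,float); u=np.array([np.cos(np.radians(g[3])),np.sin(np.radians(g[3])),0,0,0])
    o=min((least_squares(res,g+k*u,loss='soft_l1',diff_step=1e-3) for k in(-8,0,8)),key=lambda o:o.cost)
    print('spindle o,yaw,pitch',o.x.round(2),'med',np.median(abs(o.fun)).round(2),len(P))
E
python3 - <<'E'
from h import *
im=snap('wrist','w10'); spin(im,(400,640,250,390),152,(502,318,173,-16.9,0))
im=snap('top','t2'); spin(im,(400,640,250,390),152,(502,318,173,-16.9,0)); go((*pl(-25,22),160,84.8))
E
```

```text
clock: 24.05
tcp_pos: [0.5161, 0.314, 0.1514]
tcp_rot: [3.14, 0.002, -0.296]
wrist_force: [1.0, -0.2, -6.8]
width: 0.0414
grasp_force: 102.6
spindle o,yaw,pitch [516.94 313.02 209.42 -16.26 -26.38] med 7.99 45539
spindle o,yaw,pitch [500.7  315.95 166.74 -16.85  -0.51] med 1.04 846
now [515.5 313.7 149.4] -16.97 w 41.4 gf 102.6 F [-1.  -0.7 -7.8] t 24.1
(np.float64(561.8968067989518), np.float64(-66.62472872550416), 160, 84.8) d [ 0.1553  0.3502 -0.0099] rz -1.1308 rows 11.8
```

View pics/w10.png

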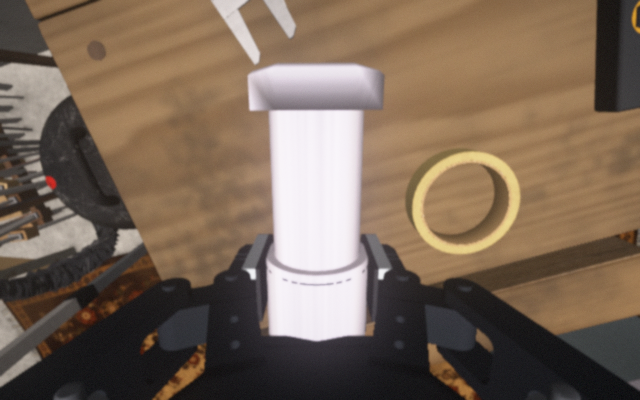

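The spindle is gripped level on its land, with the head up at (315,88). Carry it over.

```bash
python3 -m crank '[{"dx":0.03,"dy":0.07,"dz":-0.01,"rx":0,"ry":0,"rz":-0.09},{"dx":0.05,"dy":0.11,"dz":-0.01,"rx":0,"ry":0,"rz":-0.18},{"dx":0.07,"dy":0.15,"dz":-0.01,"rx":0,"ry":0,"rz":-0.27},{"dx":0.086,"dy":0.19,"dz":-0.01,"rx":0,"ry":0,"rz":-0.36},{"dx":0.102,"dy":0.23,"dz":-0.01,"rx":0,"ry":0,"rz":-0.45},{"dx":0.12,"dy":0.27,"dz":-0.01,"rx":0,"ry":0,"rz":-0.54},{"dx":0.136,"dy":0.305,"dz":-0.01,"rx":0,"ry":0,"rz":-0.63},{"dx":0.148,"dy":0.33,"dz":-0.01,"rx":0,"ry":0,"rz":-0.72},{"dx":0.1555,"dy":0.35,"dz":-0.01,"rx":0,"ry":0,"rz":-0.81},{"dx":0.1555,"dy":0.35,"dz":-0.01,"rx":0,"ry":0,"rz":-0.89},{"dx":0.1555,"dy":0.35,"dz":-0.01,"rx":0,"ry":0,"rz":-0.95},{"dx":0.1555,"dy":0.35,"dz":-0.01,"rx":0,"ry":0,"rz":-0.95}]' - -
python3 -m crank '[{"dx":0,"dy":0,"dz":0,"rx":0,"ry":0,"rz":-0.08},{"dx":0,"dy":0,"dz":0,"rx":0,"ry":0,"rz":-0.15},{"dx":0,"dy":0,"dz":0,"rx":0,"ry":0,"rz":-0.181},{"dx":0,"dy":0,"dz":0.03,"rx":0,"ry":0,"rz":-0.181},{"dx":0,"dy":0,"dz":0.055,"rx":0,"ry":0,"rz":-0.181},{"dx":0,"dy":0,"dz":0.065,"rx":0,"ry":0,"rz":-0.181},{"dx":0,"dy":0,"dz":0.065,"rx":0,"ry":0,"rz":-0.181},{"dx":0,"dy":0,"dz":0.065,"rx":0,"ry":0,"rz":-0.181}]' - -
python3 - <<'E'
from h import *
im=snap('top','t3'); spin(im,(480,640,-190,24),92,(561,-82,115,84.8,0)); go((563,-66.5,57,84.8))
E
```

```text
clock: 25.35
tcp_pos: [0.5623, -0.066, 0.1601]
tcp_rot: [-3.137, 0.001, 1.196]
wrist_force: [0.8, 1.0, -7.0]
width: 0.0413
grasp_force: 103.5
clock: 26.15
tcp_pos: [0.5635, -0.0658, 0.0984]
tcp_rot: [3.141, 0.0, 1.48]
wrist_force: [0.1, -0.1, -5.6]
width: 0.0415
grasp_force: 103.5
spindle o,yaw,pitch [538.63 -71.35 133.34  99.09  10.82] med 1.76 42
now [564.  -65.9  99.3] 84.79 w 41.2 gf 103.5 F [ 0.5  0.1 -5.9] t 26.2
(563, -66.5, 57, 84.8) d [-0.0007 -0.001   0.0423] rz -0.0001 rows 0.8
```

```bash
python3 -m crank '[{"dx":-0.0005,"dy":-0.0008,"dz":0.015,"rx":0,"ry":0,"rz":0},{"dx":-0.0005,"dy":-0.0008,"dz":0.028,"rx":0,"ry":0,"rz":0},{"dx":-0.0005,"dy":-0.0008,"dz":0.034,"rx":0,"ry":0,"rz":0},{"dx":-0.0005,"dy":-0.0008,"dz":0.038,"rx":0,"ry":0,"rz":0},{"dx":-0.0005,"dy":-0.0008,"dz":0.04,"rx":0,"ry":0,"rz":0},{"dx":-0.0005,"dy":-0.0008,"dz":0.041,"rx":0,"ry":0,"rz":0},{"dx":-0.0005,"dy":-0.0008,"dz":0.041,"rx":0,"ry":0,"rz":0},{"dx":-0.0005,"dy":-0.0008,"dz":0.041,"rx":0,"ry":0,"rz":0}]' - -
```

```text
clock: 27.0
tcp_pos: [0.5629, -0.0663, 0.0575]
tcp_rot: [3.14, 0.0, 1.48]
wrist_force: [0.2, 1.7, -2.1]
width: 0.0415
grasp_force: 103.7
```

```bash
python3 - <<'E'
from h import *
im=snap('scene','s1'); c=im['color'][:,:,::-1]; cv2.imwrite('pics/c1.png',cv2.resize(c[150:300,260:420],None,fx=4,fy=4,interpolation=cv2.INTER_CUBIC))
E
```

```text
(no output)
```

View pics/c1.png

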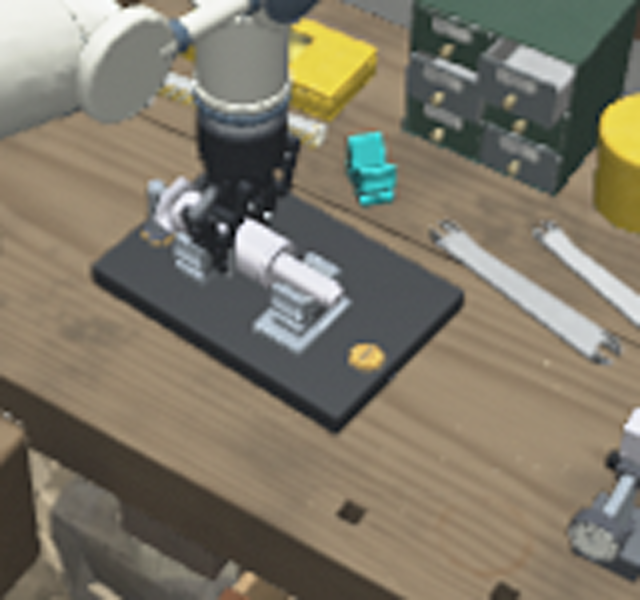

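The scene crop shows the spindle lying across both blocks, head at the pin (about (165,205)) and thin end over the packed block (about (320,290)). Half its weight is already off the wrist, so I'll lower 1 mm and release.

```bash
python3 -m crank '[{"dx":0,"dy":0,"dz":0.001,"rx":0,"ry":0,"rz":0},{"dx":0,"dy":0,"dz":0.001,"rx":0,"ry":0,"rz":0},{"dx":0,"dy":0,"dz":0.001,"rx":0,"ry":0,"rz":0}]' - -
python3 -m crank '[{"dx":0,"dy":0,"dz":0,"rx":0,"ry":0,"rz":0},{"dx":0,"dy":0,"dz":0,"rx":0,"ry":0,"rz":0},{"dx":0,"dy":0,"dz":0,"rx":0,"ry":0,"rz":0},{"dx":0,"dy":0,"dz":0,"rx":0,"ry":0,"rz":0},{"dx":0,"dy":0,"dz":-0.03,"rx":0,"ry":0,"rz":0},{"dx":0,"dy":0,"dz":-0.07,"rx":0,"ry":0,"rz":0},{"dx":0,"dy":0,"dz":-0.12,"rx":0,"ry":0,"rz":0},{"dx":0,"dy":0,"dz":-0.17,"rx":0,"ry":0,"rz":0},{"dx":0,"dy":0,"dz":-0.19,"rx":0,"ry":0,"rz":0},{"dx":0,"dy":0,"dz":-0.19,"rx":0,"ry":0,"rz":0},{"dx":0,"dy":0,"dz":-0.19,"rx":0,"ry":0,"rz":0}]' 1 60
python3 - <<'E'
from h import *
im=snap('wrist','w11'); spin(im,(525,610,-190,18),80,(561,-82,74,84.8,0)); go((510,-461,240,90))
E
```

```text
clock: 27.35
tcp_pos: [0.5631, -0.0663, 0.0572]
tcp_rot: [3.139, 0.0, 1.48]
wrist_force: [-1.4, 1.4, 6.5]
width: 0.0414
grasp_force: 104.5
clock: 28.45
tcp_pos: [0.5625, -0.0663, 0.2455]
tcp_rot: [3.141, 0.0, 1.48]
wrist_force: [0.0, -0.4, -1.4]
width: 0.0854
grasp_force: 0.0
spindle o,yaw,pitch [ 5.6312e+02 -8.4340e+01  7.5330e+01  8.4610e+01 -1.4000e-01] med 0.42 6263
now [562.1 -66.2 244.1] 84.82 w 85.3 gf 0.0 F [-0.5  0.3 -1.1] t 28.5
(510, -461, 240, 90) d [-0.3979 -0.0163  0.0041] rz -0.0575 rows 8.0
```

View pics/w11.png

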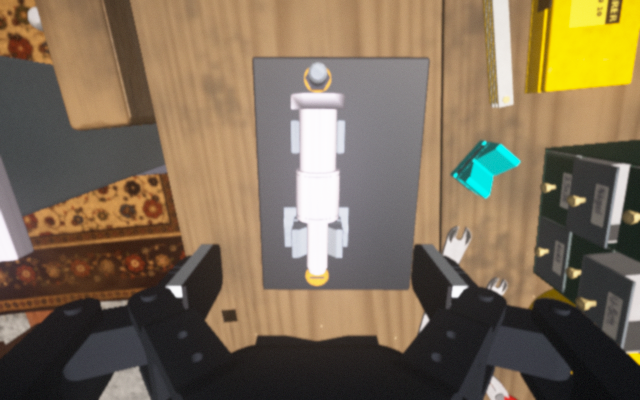

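The spindle is level on both blocks, with its head (317,100) facing the pin (317,73). Fit pitch is -0.14°. I'll check the gap in the same image, then go to the indicator.

```bash
python3 -m crank '[{"dx":-0.36,"dy":-0.0163,"dz":0,"rx":0,"ry":0,"rz":-0.0575},{"dx":-0.36,"dy":-0.0163,"dz":0,"rx":0,"ry":0,"rz":-0.0575},{"dx":-0.36,"dy":-0.0163,"dz":0,"rx":0,"ry":0,"rz":-0.0575},{"dx":-0.36,"dy":-0.0163,"dz":0,"rx":0,"ry":0,"rz":-0.0575},{"dx":-0.36,"dy":-0.0163,"dz":0,"rx":0,"ry":0,"rz":-0.0575},{"dx":-0.36,"dy":-0.0163,"dz":0,"rx":0,"ry":0,"rz":-0.0575},{"dx":-0.36,"dy":-0.0163,"dz":0,"rx":0,"ry":0,"rz":-0.0575},{"dx":-0.36,"dy":-0.0163,"dz":0,"rx":0,"ry":0,"rz":-0.0575},{"dx":-0.36,"dy":-0.0163,"dz":0,"rx":0,"ry":0,"rz":-0.0575},{"dx":-0.36,"dy":-0.0163,"dz":0,"rx":0,"ry":0,"rz":-0.0575},{"dx":-0.36,"dy":-0.0163,"dz":0,"rx":0,"ry":0,"rz":-0.0575}]' 1 60
python3 - <<'E'
from h import *
w=load('w11'); print('pin w11',rect(w,(.53,.61,.008,.07),.078,.1))
im=snap('top','t4'); spin(im,(525,610,-190,18),80,(561,-82,74,84.8,0)); print('pin top',rect(im,(.53,.61,.01,.07),.078,.1))
im=snap('wrist','w12')
print('base',rect(im,(.44,.57,-.52,-.40),.018,.032)); print('blk',rect(im,(.44,.58,-.52,-.40),.145,.17)); print('dial',rect(im,(.38,.465,-.54,-.40),.085,.14))
go((510,-461,240,90))
E
```

```text
clock: 29.6
tcp_pos: [0.5144, -0.4215, 0.2456]
tcp_rot: [-3.141, -0.001, 1.573]
wrist_force: [0.2, 0.5, -0.9]
width: 0.0856
grasp_force: 0.0
pin w11 {'c': (571.4, 23.2), 'L': 47.0, 'W': 30.4, 'ang': -0.1, 'z': 87.7, 'n': 590}
spindle o,yaw,pitch [ 5.6064e+02 -8.4070e+01  7.4060e+01  8.4790e+01 -2.7000e-01] med 1.01 780
pin top {'c': (565.1, 21.2), 'L': 34.9, 'W': 17.6, 'ang': 53.4, 'z': 84.6, 'n': 41}
base {'c': (512.2, -458.4), 'L': 63.0, 'W': 52.0, 'ang': -88.2, 'z': 26.7, 'n': 1465}
blk {'c': (512.2, -461.8), 'L': 24.5, 'W': 24.1, 'ang': -86.6, 'z': 156.6, 'n': 956}
dial {'c': (449.7, -464.4), 'L': 40.8, 'W': 30.7, 'ang': -88.8, 'z': 113.8, 'n': 1067}
now [ 514.4 -421.7  246.3] 90.12 w 85.2 gf 0.0 F [ 0.7 -0.3 -0.3] t 29.7
(510, -461, 240, 90) d [-0.0393 -0.0045  0.0063] rz 0.0014 rows 0.8
```

View pics/w12.png

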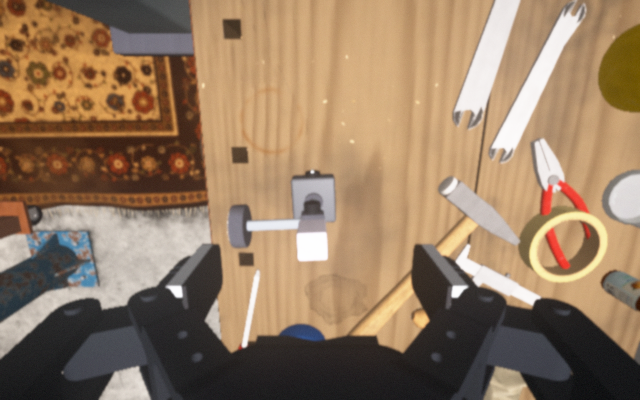

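The view shows the indicator with its block at (312,247), base at (313,195) and dial at (238,226), so the arm points to -x with yaw about +2.5°. I'll grip the block with the fingers part open.

```bash
python3 - <<'E'
from h import *
go((511.7,-461.8,122,92.5))
E
python3 -m crank '[{"dx":-0.04,"dy":-0.003,"dz":0.0,"rx":0,"ry":0,"rz":-0.026},{"dx":-0.04,"dy":-0.003,"dz":0.0,"rx":0,"ry":0,"rz":-0.026},{"dx":-0.04,"dy":-0.003,"dz":0.03,"rx":0,"ry":0,"rz":-0.026},{"dx":-0.04,"dy":-0.003,"dz":0.03,"rx":0,"ry":0,"rz":-0.026},{"dx":-0.04,"dy":-0.003,"dz":0.03,"rx":0,"ry":0,"rz":-0.026}]' 0.65 40
python3 - <<'E'
from h import *
im=snap('wrist','w13')
print('blk',rect(im,(.45,.56,-.51,-.42),.145,.162)); print('arm+dial',rect(im,(.38,.49,-.54,-.40),.085,.14),'base',rect(im,(.44,.57,-.52,-.40),.018,.032))
go((511.7,-461.8,122,92.5))
E
```

```text
now [ 514.4 -421.7  246.3] 90.12 w 85.2 gf 0.0 F [ 0.7 -0.3 -0.3] t 29.7
(511.7, -461.8, 122, 92.5) d [-0.04   -0.0029  0.1243] rz -0.0264 rows 2.6
clock: 30.2
tcp_pos: [0.5108, -0.4622, 0.2155]
tcp_rot: [-3.14, -0.001, 1.612]
wrist_force: [-0.1, -0.3, 0.5]
width: 0.0558
grasp_force: 0.0
blk {'c': (512.2, -461.6), 'L': 23.9, 'W': 23.7, 'ang': 2.5, 'z': 156.7, 'n': 1322}
arm+dial {'c': (462.4, -463.7), 'L': 55.6, 'W': 41.1, 'ang': 2.8, 'z': 109.6, 'n': 1803} base {'c': (512.1, -458.0), 'L': 62.3, 'W': 52.0, 'ang': -87.5, 'z': 26.6, 'n': 1611}
now [ 511.1 -462.6  216.9] 92.39 w 55.6 gf 0.0 F [-0.6 -0.2  0. ] t 30.2
(511.7, -461.8, 122, 92.5) d [0.0008 0.0006 0.0949] rz -0.0013 rows 1.9
```

```bash
python3 -m crank '[{"dx":0.0008,"dy":0.0006,"dz":0.03,"rx":0,"ry":0,"rz":-0.001},{"dx":0.0008,"dy":0.0006,"dz":0.06,"rx":0,"ry":0,"rz":-0.001},{"dx":0.0008,"dy":0.0006,"dz":0.085,"rx":0,"ry":0,"rz":-0.001},{"dx":0.0008,"dy":0.0006,"dz":0.095,"rx":0,"ry":0,"rz":-0.001},{"dx":0.0008,"dy":0.0006,"dz":0.095,"rx":0,"ry":0,"rz":-0.001},{"dx":0.0008,"dy":0.0006,"dz":0.095,"rx":0,"ry":0,"rz":-0.001}]' - -
python3 -m crank '[{"dx":0,"dy":0,"dz":0,"rx":0,"ry":0,"rz":0},{"dx":0,"dy":0,"dz":0,"rx":0,"ry":0,"rz":0},{"dx":0,"dy":0,"dz":0,"rx":0,"ry":0,"rz":0},{"dx":0,"dy":0,"dz":0,"rx":0,"ry":0,"rz":0},{"dx":0,"dy":0,"dz":0,"rx":0,"ry":0,"rz":0},{"dx":0,"dy":0,"dz":0,"rx":0,"ry":0,"rz":0},{"dx":0,"dy":0,"dz":0,"rx":0,"ry":0,"rz":0},{"dx":0,"dy":0,"dz":0,"rx":0,"ry":0,"rz":0},{"dx":0,"dy":0,"dz":0,"rx":0,"ry":0,"rz":0},{"dx":0,"dy":0,"dz":0,"rx":0,"ry":0,"rz":0}]' 0.25 100
```

```text
clock: 30.85
tcp_pos: [0.512, -0.4629, 0.1232]
tcp_rot: [3.14, 0.002, 1.613]
wrist_force: [-0.4, -0.3, 1.7]
width: 0.0555
grasp_force: 0.0
clock: 31.85
tcp_pos: [0.5115, -0.4632, 0.1229]
tcp_rot: [3.14, 0.002, 1.613]
wrist_force: [-1.1, -0.3, 5.1]
width: 0.0232
grasp_force: 78.4
```

```bash
python3 -m crank '[{"dx":0,"dy":0,"dz":0,"rx":0,"ry":0,"rz":0},{"dx":0,"dy":0,"dz":0,"rx":0,"ry":0,"rz":0},{"dx":0,"dy":0,"dz":-0.01,"rx":0,"ry":0,"rz":0},{"dx":0,"dy":0,"dz":-0.03,"rx":0,"ry":0,"rz":0},{"dx":0,"dy":0,"dz":-0.06,"rx":0,"ry":0,"rz":0},{"dx":0,"dy":0,"dz":-0.09,"rx":0,"ry":0,"rz":0},{"dx":0,"dy":0,"dz":-0.115,"rx":0,"ry":0,"rz":0},{"dx":0,"dy":0,"dz":-0.125,"rx":0,"ry":0,"rz":0},{"dx":0,"dy":0,"dz":-0.125,"rx":0,"ry":0,"rz":0},{"dx":0,"dy":0,"dz":-0.125,"rx":0,"ry":0,"rz":0}]' 0 100
python3 - <<'E'
from h import *
im=snap('wrist','w14'); print('base',rect(im,(.44,.57,-.52,-.40),.135,.16)); 
im=snap('scene','s2'); c=im['color'][:,:,::-1]; cv2.imwrite('pics/c2.png',cv2.resize(c[180:310,340:480],None,fx=4,fy=4,interpolation=cv2.INTER_CUBIC))
go((631.7,-91.0,245,84.8))
E
```

```text
clock: 32.85
tcp_pos: [0.5111, -0.4623, 0.2434]
tcp_rot: [-3.139, -0.002, 1.613]
wrist_force: [1.2, 1.0, -6.2]
width: 0.0225
grasp_force: 98.7
base {'c': (511.6, -456.5), 'L': 62.6, 'W': 52.0, 'ang': -87.4, 'z': 147.3, 'n': 3440}
now [ 510.9 -462.1  242.7] 92.43 w 22.2 gf 98.7 F [ 0.1  1.1 -6.1] t 33.0
(631.7, -91.0, 245, 84.8) d [ 0.3656  0.1364 -0.0015] rz 0.0848 rows 7.8
```

View pics/c2.png

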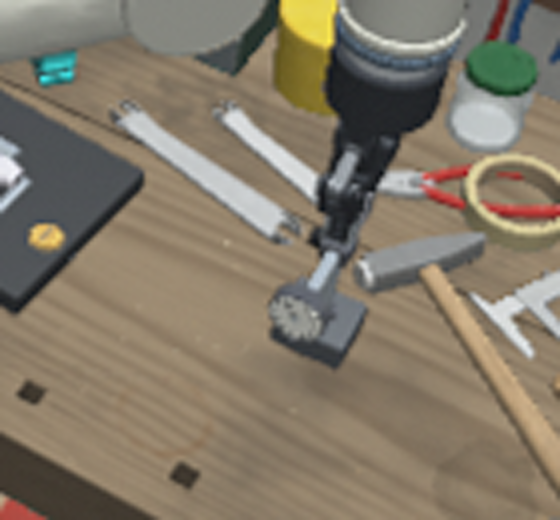

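The indicator hangs upright in the gripper, dial at (298,312). Carry it over gently.

```bash
python3 -m crank '[{"dx":0.01,"dy":0.004,"dz":0,"rx":0,"ry":0,"rz":0.01},{"dx":0.035,"dy":0.013,"dz":0,"rx":0,"ry":0,"rz":0.02},{"dx":0.07,"dy":0.026,"dz":0,"rx":0,"ry":0,"rz":0.03},{"dx":0.108,"dy":0.04,"dz":0,"rx":0,"ry":0,"rz":0.04},{"dx":0.146,"dy":0.054,"dz":0,"rx":0,"ry":0,"rz":0.05},{"dx":0.184,"dy":0.068,"dz":0,"rx":0,"ry":0,"rz":0.06},{"dx":0.222,"dy":0.082,"dz":0,"rx":0,"ry":0,"rz":0.07},{"dx":0.26,"dy":0.096,"dz":0,"rx":0,"ry":0,"rz":0.08},{"dx":0.296,"dy":0.11,"dz":0,"rx":0,"ry":0,"rz":0.085},{"dx":0.326,"dy":0.121,"dz":0,"rx":0,"ry":0,"rz":0.085},{"dx":0.348,"dy":0.13,"dz":0,"rx":0,"ry":0,"rz":0.085},{"dx":0.36,"dy":0.1345,"dz":0,"rx":0,"ry":0,"rz":0.085},{"dx":0.3652,"dy":0.1364,"dz":0,"rx":0,"ry":0,"rz":0.085},{"dx":0.3652,"dy":0.1364,"dz":0,"rx":0,"ry":0,"rz":0.085},{"dx":0.3652,"dy":0.1364,"dz":0,"rx":0,"ry":0,"rz":0.085}]' - -
python3 - <<'E'
from h import *
im=snap('wrist','w15'); print('base',rect(im,(.57,.70,-.14,-.03),.135,.16)); 
go((631.7,-91.4,165,84.8))
E
```

```text
clock: 34.45
tcp_pos: [0.6318, -0.093, 0.2457]
tcp_rot: [-3.141, 0.001, 1.478]
wrist_force: [1.0, -0.1, -5.8]
width: 0.0228
grasp_force: 98.7
base {'c': (633.2, -87.5), 'L': 62.4, 'W': 52.1, 'ang': 84.6, 'z': 149.5, 'n': 3456}
now [631.8 -93.2 245.7] 84.68 w 23.0 gf 98.7 F [-0.1 -0.8 -5.1] t 34.5
(631.7, -91.4, 165, 84.8) d [ 0.0018 -0.0002  0.0807] rz -0.0013 rows 1.6
```

View pics/w15.png

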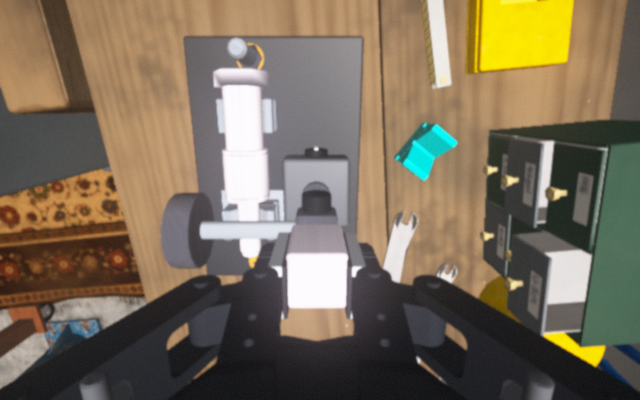

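The base (316,185) is over the far side and the spindle is clear. Base position is within a millimetre of the target, so I'll lower it.

```bash
python3 -m crank '[{"dx":0.0008,"dy":0,"dz":0.02,"rx":0,"ry":0,"rz":-0.001},{"dx":0.0008,"dy":0,"dz":0.045,"rx":0,"ry":0,"rz":-0.001},{"dx":0.0008,"dy":0,"dz":0.07,"rx":0,"ry":0,"rz":-0.001},{"dx":0.0008,"dy":0,"dz":0.085,"rx":0,"ry":0,"rz":-0.001},{"dx":0.0008,"dy":0,"dz":0.089,"rx":0,"ry":0,"rz":-0.001},{"dx":0.0008,"dy":0,"dz":0.089,"rx":0,"ry":0,"rz":-0.001},{"dx":0.0008,"dy":0,"dz":0.089,"rx":0,"ry":0,"rz":-0.001}]' - -
python3 -m crank '[{"dx":0,"dy":0,"dz":0.003,"rx":0,"ry":0,"rz":0},{"dx":0,"dy":0,"dz":0.005,"rx":0,"ry":0,"rz":0},{"dx":0,"dy":0,"dz":0.007,"rx":0,"ry":0,"rz":0},{"dx":0,"dy":0,"dz":0.008,"rx":0,"ry":0,"rz":0},{"dx":0,"dy":0,"dz":0.008,"rx":0,"ry":0,"rz":0},{"dx":0,"dy":0,"dz":0.008,"rx":0,"ry":0,"rz":0}]' - -
```

```text
clock: 35.2
tcp_pos: [0.6328, -0.0915, 0.1586]
tcp_rot: [3.139, 0.0, 1.481]
wrist_force: [-0.8, 0.1, -4.5]
width: 0.0225
grasp_force: 98.6
clock: 35.8
tcp_pos: [0.6322, -0.091, 0.1489]
tcp_rot: [3.141, 0.0, 1.481]
wrist_force: [-0.6, 0.2, -4.8]
width: 0.0227
grasp_force: 98.8
```

```bash
python3 -m crank '[{"dx":0,"dy":0,"dz":0.001,"rx":0,"ry":0,"rz":0},{"dx":0,"dy":0,"dz":0.001,"rx":0,"ry":0,"rz":0},{"dx":0,"dy":0,"dz":0.001,"rx":0,"ry":0,"rz":0},{"dx":0,"dy":0,"dz":0.001,"rx":0,"ry":0,"rz":0}]' - -
python3 - <<'E'
from h import *
im=snap('scene','s3'); c=im['color'][:,:,::-1]; cv2.imwrite('pics/c3.png',cv2.resize(c[150:270,270:400],None,fx=5,fy=5,interpolation=cv2.INTER_CUBIC))
E
```

```text
clock: 36.2
tcp_pos: [0.6322, -0.091, 0.148]
tcp_rot: [3.141, -0.0, 1.481]
wrist_force: [0.8, 1.1, -3.0]
width: 0.0226
grasp_force: 98.9
```

View pics/c3.png

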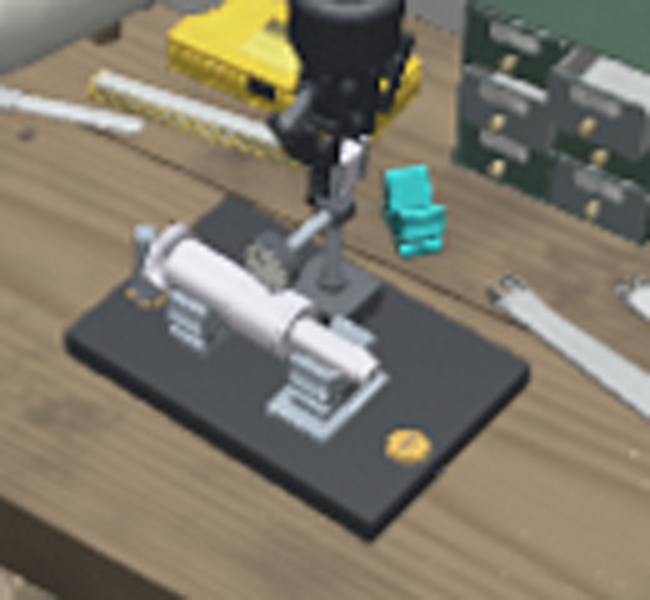

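The dial shows at (265,262) just above the land. I'll check this against the projection of where it should be, before releasing.

```bash
python3 - <<'E'
from h import *
im=load('s3')
def pr(p):
    q=im['world_to_cam']@np.r_[np.array(p)/1000,1]; return ((im['fx']*q[0]/-q[2]+im['cx']-270)*5, (-im['fy']*q[1]/-q[2]+im['cy']-150)*5)
for n,p in dict(tip=(562,-84,97),dialc=(562,-84,125),base=(632,-90.4,51),blktop=(632,-91,181),o=(562,-84,74.5),L1=(*pl(-25,29.6),96.5),L2=(*pl(-25,-20.4),96.5),head=(*pl(-25,101.6),96.5)).items(): print(n,np.round(pr(p),0))
# dial points from depth in the crop
P=cloud(im); Q=P[195:208,318:329]*1000; c=im['color'][195:208,318:329]
m=(Q[...,2]>100)&(Q[...,2]<150); print(Q[m].mean(0).round(1),Q[m].min(0).round(1),Q[m].max(0).round(1),m.sum())
E
```

```text
tip [269. 289.]
dialc [269. 260.]
base [330. 280.]
blktop [336. 145.]
o [268. 312.]
L1 [239. 274.]
L2 [296. 307.]
head [160. 229.]
[558.6 -85.2 130.6] [ 550.6 -105.4  100.9] [584.7 -61.5 149.2] 102
```

The dial sits where it should, centred over the land at y ≈ -84 mm. I'll seat the base and release gently.

```bash
python3 -m crank '[{"dx":0,"dy":0,"dz":0.0005,"rx":0,"ry":0,"rz":0},{"dx":0,"dy":0,"dz":0.001,"rx":0,"ry":0,"rz":0},{"dx":0,"dy":0,"dz":0.001,"rx":0,"ry":0,"rz":0},{"dx":0,"dy":0,"dz":0.001,"rx":0,"ry":0,"rz":0}]' - 40
python3 -m crank '[{"dx":0,"dy":0,"dz":0,"rx":0,"ry":0,"rz":0},{"dx":0,"dy":0,"dz":0,"rx":0,"ry":0,"rz":0},{"dx":0,"dy":0,"dz":0,"rx":0,"ry":0,"rz":0},{"dx":0,"dy":0,"dz":0,"rx":0,"ry":0,"rz":0},{"dx":0,"dy":0,"dz":0,"rx":0,"ry":0,"rz":0},{"dx":0,"dy":0,"dz":0,"rx":0,"ry":0,"rz":0}]' 0.6 40
python3 -m crank '[{"dx":0,"dy":0,"dz":-0.02,"rx":0,"ry":0,"rz":0},{"dx":0,"dy":0,"dz":-0.05,"rx":0,"ry":0,"rz":0},{"dx":0,"dy":0,"dz":-0.09,"rx":0,"ry":0,"rz":0},{"dx":-0.04,"dy":0,"dz":-0.13,"rx":0,"ry":0,"rz":0},{"dx":-0.08,"dy":0,"dz":-0.13,"rx":0,"ry":0,"rz":0},{"dx":-0.13,"dy":0,"dz":-0.13,"rx":0,"ry":0,"rz":0},{"dx":-0.18,"dy":0,"dz":-0.13,"rx":0,"ry":0,"rz":0},{"dx":-0.23,"dy":0,"dz":-0.13,"rx":0,"ry":0,"rz":0},{"dx":-0.23,"dy":0,"dz":-0.13,"rx":0,"ry":0,"rz":0},{"dx":-0.23,"dy":0,"dz":-0.13,"rx":0,"ry":0,"rz":0}]' - -
python3 - <<'E'
from h import *
t=snap('top','t5'); s=snap('scene','s4')
spin(t,(525,610,-190,-110),80,(561,-82,74,84.8,0))
print('blk',rect(t,(.58,.68,-.15,-.04),.165,.19),'base',rect(t,(.59,.68,-.15,-.04),.042,.058),'dial',rect(t,(.53,.59,-.13,-.04),.11,.155))
A=cv2.resize(t['color'][160:245,280:390,::-1],None,fx=5,fy=5,interpolation=cv2.INTER_CUBIC)[:400]
B=cv2.resize(s['color'][150:270,270:400,::-1],None,fx=4,fy=4,interpolation=cv2.INTER_CUBIC)
cv2.imwrite('pics/t5c.png',A); cv2.imwrite('pics/s4c.png',B)
E
```

```text
clock: 36.65
tcp_pos: [0.6323, -0.091, 0.148]
tcp_rot: [3.14, 0.0, 1.481]
wrist_force: [-2.8, 0.8, 5.0]
width: 0.0227
grasp_force: 100.2
clock: 37.25
tcp_pos: [0.6322, -0.0911, 0.1467]
tcp_rot: [-3.142, 0.0, 1.481]
wrist_force: [1.0, 0.4, 0.8]
width: 0.0511
grasp_force: 0.0
clock: 38.25
tcp_pos: [0.6112, -0.3214, 0.2759]
tcp_rot: [-3.141, -0.001, 1.479]
wrist_force: [0.7, 0.9, 1.6]
width: 0.0513
grasp_force: 0.0
spindle o,yaw,pitch [569.6  -33.66  77.38  82.62   1.69] med 1.17 169
blk {'c': (629.9, -90.6), 'L': 23.7, 'W': 22.5, 'ang': 0.1, 'z': 180.4, 'n': 100} base {'c': (631.1, -88.3), 'L': 61.3, 'W': 52.4, 'ang': 85.3, 'z': 50.1, 'n': 223} dial {'c': (571.3, -84.1), 'L': 39.3, 'W': 37.1, 'ang': 89.4, 'z': 138.3, 'n': 133}
```

View pics/s4c.png

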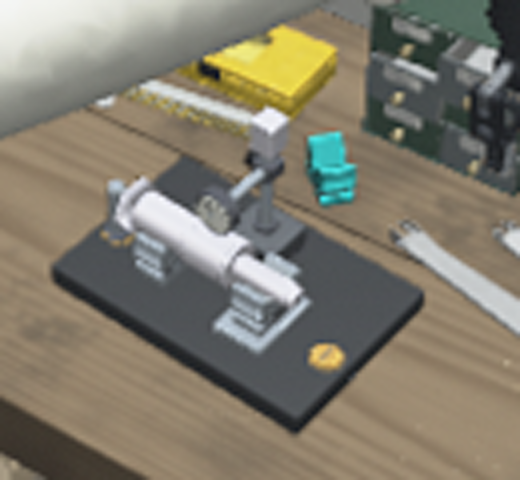

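The indicator stands upright (block top 180 mm against 181 expected), its dial (215,210) over the middle of the land. The spindle is level with its head at the pin, a gap of about 5–7 mm. The arm is clear, so I'm handing in.

```bash
python3 -c "
from plant import r
print(r.sign_off())"
```

```text
the job is handed in; nothing more can be done
None
```

The set-up is done and handed in at about 38 s: spindle level in the V-blocks, thin journal on the packed one, hex head about 5–7 mm from the stop pin by my measurements, and the indicator upright on the far side with its plunger at mid-land. I didn't measure the plunger's press directly, but the base sits flat on the plate, which should give about 5 mm.

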